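# Mesh-check the change gear that matches the master

### The job

Count the teeth: one of the three steel gears in the leaning rack has as many teeth as the dark master gear on the sloping tester. Slide that gear up out of its slot, set it between the tester's side rails so that it lies flat on the plate with its teeth fully in mesh with the master, and let go; then press the tester's lever down to its stop so that the pair rolls together, and leave the gear there in mesh. Leave the other two gears in the rack and everything else where it is.

Things in the scene. Friction and masses are not known exactly. Their poses are not given: they have to be found in the camera images.
- gear16: Steel gear with 16 teeth, as the master has. 100 mm over the tips, 82 mm at the roots, 12 mm thick, about 0.25 kg. Origin: its centre, mid-thickness; x: its axis. It stands on edge in one of the rack's three slots (which one varies), leaning 20 degrees: its x points away from the robot and 20 degrees up, its z along the slot, upward. Can be pinched across its thickness at the top of the rim.
- gear12: Wrong steel gear, 12 teeth, in another slot of the rack; same outside size, thickness and frame as gear16.
- gear20: Wrong steel gear, 20 teeth, in the remaining slot; same outside size, thickness and frame as gear16.
- rack: Fixed grey rack, 350 mm along its y, three gears side by side, centres 115 mm apart and 78 mm above the table. Origin: centre of underside, z up. Gears slide out along (-sin 20, 0, cos 20) of this frame; free after 40 mm. A wall behind reaches 2 mm below the gear's centre; a 6 mm rod in front, 4 mm clear, crosses 34 mm below the centre. Upper half of each gear is free on both sides.
- tester: Fixed tester, base 210 x 150 mm. Origin: centre of underside; x the way it faces (away from robot), z up. Its plate slopes 35 degrees from upright: outward normal n = (cos 35, 0, sin 35), up-slope u = (-sin 35, 0, cos 35) in this frame. The plate's face is 6 mm behind the master's mid-plane, so a 12 mm gear lying on it is level with the master. It is open in front of the rails.
- tester_saddle (a point): Where the centre of a fully meshed gear lies (within about 4 mm): 91 mm along u from the master's centre. Two slippery white side rails 106 mm apart run from 50 to 130 mm along u, 10 mm above the mid-plane, flaring to 151 mm; a gear between them slides down into the master. Between them the plate stops 85 mm along u; above is an open notch 76 mm wide for a finger behind the gear. Axes as tester.
- master_centre (a point): Centre, mid-thickness, of the dark steel master gear (16 teeth, 100 mm over tips, 12 mm thick), turning on a post square to the sloping plate, 82 mm above the table. x: the plate's outward normal; y and z turn with it. It turns easily (0.03 N m), so teeth pushed together slip into mesh.
- lever_knob (a point): Middle of the round black knob on the end of the master's lever: 22 mm diameter, 36 mm long along the plate normal n, 27 mm out along n from the master's mid-plane, 135 mm from the master's axis, on the tester's -y side. At joint 0 the lever points 20 degrees above level within the plate's plane.
- master (a joint): Turn of master and lever, rad, about the plate's outward normal; grows as the knob is pressed down. Range -0.45 to 0.8 (stop). Stays where left; meshing a gear may turn it by up to 0.25 either way.
- reel_a: Bystander: fibre reel 110 mm wide, 70 mm high, lying flat beyond the rack. Origin: centre of underside.
- reel_b: Bystander: fibre reel 90 mm wide, 50 mm high, lying flat beyond the rack. Origin: centre of underside.
- blank: Bystander: toothless aluminium disc, 90 mm wide, 12 mm thick, lying flat on the robot's side. Origin: centre of underside.
- solvent: Bystander: white bottle, 60 mm wide, 150 mm high, standing. Origin: centre of underside.
- scanner: Bystander: black hand scanner, about 190 mm long, 40 mm high. Origin: under the middle of its handle.
- driver: Bystander: screwdriver 190 mm long, lying on the robot's side of the rack.
Things that resemble listed ones, but are neither listed nor needed, are in the scene too. Leave any pink or yellow look-alike of the gear16 alone.

How it is judged:
On the way, in this order (a step that is already met when the one before it is completed fails the run):
1. the 16-tooth gear lies flat in the tester in full mesh with the master (centres within 94.5 mm), let go (distance between gear16 and master_centre below 0.0945 m and distance between gear16 and tester_saddle below 0.012 m and angle between the x axis of gear16 and the x axis of master_centre, either way round below 0.08 rad and contact force between gear16 and the fingers below 0.1 N), for 0.2 s.
2. the lever is pressed down to its stop with the gear in mesh (value of joint master above 0.72 rad and distance between gear16 and master_centre below 0.0945 m), for 0.1 s.
At the end, for the whole second after the job is handed in: The 16-tooth gear rests, released, flat on the tester's plate (within 0.08 rad) with its centre within 94.5 mm of the master's centre and 12 mm of the saddle point; the lever is down (master joint above 0.65 rad); the 12- and 20-tooth gears are within 20 mm of where they started (value of joint master above 0.65 rad and distance between gear16 and master_centre below 0.0945 m and distance between gear16 and tester_saddle below 0.012 m and angle between the x axis of gear16 and the x axis of master_centre, either way round below 0.08 rad and linear speed of gear16 below 0.02 m/s and distance of each of gear12, gear20 from where it was at the start of the episode below 0.02 m); the robot touches nothing.
It fails at once if a wrong gear is taken from the rack or put out of place (distance of any of gear12, gear20 from where it was at the start of the episode above 0.03 m).
It fails at once if a bystander is moved by more than 40 mm (distance of any of reel_a, reel_b, blank, solvent, scanner, driver from where it was at the start of the episode above 0.04 m).
It also fails if it takes over 56 s, if anything falls off the work surface, if the arm or the gripper's body presses on something with over 40 N, if the wrist force passes 120 N, or if a joint passes its speed limit or range.

### The arm

A 6-joint arm with a two-finger parallel gripper is mounted at the origin on the work surface. World frame = base frame: x ahead of the robot, y to its left, z up, the work surface at z = 0. Lengths are in m, angles in rad, forces in N, time in s.
With the tool pointing down it reaches from about 0.35 to 1 m from the base axis. Payload 7.1 kg.
Tool frame: the origin (TCP) lies on the mounting face of the last link; the fingertips stand 173 mm ahead of it and the grasp point (between the pads) lies 155 mm ahead of it (tcp_to_tips is the distance from the TCP to the fingertips, in m); x points along the fingers, y is the direction in which the jaws open and shut, and the axes are right-handed (so a half turn about x gives the same grasp; the last joint's range is limited). The gripper opens to 85 mm and grips with 20 to 120 N. Pads are 22 mm wide; open, the fingers measure 114 mm over their backs; the gripper's body (76 mm by 85 mm) begins 54 mm behind the grasp point. The pads swing forward as they close: fully open they stand 13 mm farther back than shut.
Start: joints at [-1.29, 0.423, 1.63, -0, 1.089, -0.019], TCP at [0.185, -0.597, 0.405] pointing down, gripper open.
Joint ranges: [-3, 3], [-0.9, 2.11], [0.09, 2.58], [-1.31, 4.45], [0.11, 2.69], [-2.54, 2.54]. Speed limits (rad/s): [2.39, 2.39, 3.01, 3.14, 3.14, 3.14].

### API

Orientations are given as a rotation vector (axis times angle).
In Python, from bench import * gives the robot as it stands.
- The arm moves only by the tool jog_arm, never from a script. Its arguments are lists of equal length, an entry for each row: "grip": the closure in counts, from 0 (fully open) to 255 (shut); "dp": the shift along the tool's x, y, z normalised to -1 to 1, where 1 is 0.04 m, a list of three; "delta_rot": the turn, a rotation vector about the tool's x, y, z normalised to -1 to 1, where 1 is 4 degrees, a list of three. In form: {"grip": [grip, ...], "dp": [[x, y, z], ...], "delta_rot": [[wx, wy, wz], ...]}. A call has 1 to 20 rows; each row shifts and turns the commanded pose from where the row before left it, along the tool's axes as they then stand; what a row does not reach is not made up. A row lasts 1/12 s, in which the tool goes at most 41.7 mm and 7.16 degrees, less where a joint would pass 70% of its speed; a pose out of reach is approached as far as the arm can. A call with a number of a shift or a turn outside -1 to 1 is refused whole. A call with a gripper value outside its range is refused whole. The fingers move at their own pace and stop on an object; "force" is the grip in N (left out, the last holds). Time passes only in rows, so rows that do not move let the fingers close. It gives the time, the measured TCP pose, the force and the opening at its end, in the units of the state.
- get_obs(): the state, without advancing time (a new reading comes with each control period).
- get_image(name): name is "side" or "top" or "wrist"; returns a dict with "img" (420x560x3 uint8, red, green, blue), "fx", "fy", "cx", "cy" (pixels), "pose" (4x4, takes a point from camera to world coordinates); the wrist camera has in their place "tool_from_camera" (4x4, takes a point from camera to tool coordinates, whose origin is the TCP and whose axes are the tool frame's). Camera axes: x right, y down, z forward; pixel columns grow to the right and rows downward; lengths in m; the calibration is good to about 2 mm. A picture is of the moment at which its call begins: read the wrist's pose just before it. There is no depth.
- close_job(): hands the job in, once; it reports no verdict.
Trained networks look in a picture, given as the dict that the camera call returned (one of the last four; its "shot" number tells which), for a name from the list of things; names that differ only in an ending like _2 or _b are one class to them, and where a whole thing is asked for, a point or a joint stands for the part that bears it (a point fixed in the world has none). Each returns a list of dicts, best first, with "p" (0 to 1); they miss things now and then, are a little off and sometimes report something else, mostly with a low value. They report only what shows in the picture. A call takes as long as a camera call. They do not tell look-alikes from the thing itself.
- recognise(picture, target): "rect" ([centre column, centre row, width, height] in pixels, round what is visible of it).
- spot_point(picture, target): "at" ([column, row] in pixels: a listed point, or the origin of a listed thing).
The state is a dict: "t": time; "q": joint angles; "qd": joint speeds; "joint_efforts": joint torques, N m; "tcp_pos": TCP position; "tool_rot": TCP orientation; "force": force on the tool from outside, world axes, zero at the start; "torque": the same for the moment, N m; "opening": finger opening in m.
Only numpy, scipy, OpenCV 4.12 (cv2) and the standard library are available. Lean on these libraries where they do the work, as an engineer would, in place of code of your own. Each camera call takes 0.05 s, during which the arm holds its last target.

## Working session

There is one attempt and no reset: what is moved stays moved. The work goes in short steps, Python scripts to look and compute and a tool call to move; the robot and the scene stay as the last step left them, time stands still between calls to the robot, and variables do not carry over. Pictures are saved under pics/ and viewed, and the job is handed in when it is done.

Besides the shell and the picture viewer there is one more tool, called after "Call:" as name(argument=value, ...), one argument or row to a line, values as JSON. jog_arm: Moves the arm, as the interface text tells. Scaled input: -1 to 1 covers 0.04 m each way for a shift and 4 degrees each way for a turn. Its arguments: {"type":"object","properties":{"grip":{"type":"array","items":{"type":"number"}},"dp":{"type":"array","items":{"type":"array","items":{"type":"number"}}},"delta_rot":{"type":"array","items":{"type":"array","items":{"type":"number"}}},"force":{"type":"number"}},"required":["grip","dp","delta_rot"]}

```bash
ls; mkdir -p pics; python3 - <<'E'
from bench import *
import cv2,numpy as np
print(get_obs())
for n in ["side","top","wrist"]:
    d=get_image(n); cv2.imwrite(f"pics/{n}0.png",d["img"][:,:,::-1])
    print(n,{k:v for k,v in d.items() if k!="img"})
    for t in ["gear16","gear12","rack","tester","master_centre","tester_saddle","lever_knob"]:
        for f in (spot_point,):
            try: print(t,[(np.round(r["at"],1).tolist(),round(r["p"],2)) for r in f(d,t)][:5])
            except Exception as e: print(t,e)
E
```

```text
pics
{'t': 0.0, 'q': array([-1.28998843e+00,  4.23854806e-01,  1.63072472e+00, -1.94628156e-05,
        1.08860349e+00, -1.90046266e-02]), 'qd': array([ 0.00018143,  0.00035616, -0.00265516, -0.0015606 ,  0.00134033,
       -0.00164383]), 'joint_efforts': array([ 6.69348119e-04, -5.57384741e+01, -2.81745780e+01,  2.39738239e-05,
        7.38123228e-03,  1.35677095e-05]), 'tcp_pos': array([ 0.18452654, -0.59683179,  0.40392312]), 'tool_rot': array([ 2.06052621,  0.31290614, -2.06099447]), 'force': array([-0.55759147, -0.07257185,  0.36764623]), 'torque': array([-0.03516287,  0.0253726 ,  0.00113063]), 'opening': 0.08544659867339241}
side {'fx': 531.7515472166956, 'fy': 531.7515472166956, 'cx': 276.7336523188654, 'cy': 209.90523060624457, 'pose': array([[ 0.99233761, -0.06349725,  0.10599138,  0.43923078],
       [-0.12150875, -0.65703939,  0.74399923, -0.89082364],
       [ 0.0223986 , -0.7511773 , -0.65972037,  0.92302786],
       [ 0.        ,  0.        ,  0.        ,  1.        ]]), 'shot': 1}
gear16 [([192.3, 315.4], 0.97), ([260.4, 143.2], 0.82), ([274.6, 208.7], 0.75), ([177.5,
[... 1107 characters left out ...]
6], 0.65), ([184.1, 225.2], 0.62)]
tester_saddle [([389.9, 218.1], 0.76), ([222.7, 219.5], 0.58)]
lever_knob [([432.1, 195.9], 0.73)]
wrist {'fx': 328.3461064217837, 'fy': 328.3461064217837, 'cx': 279.2531034350287, 'cy': 210.35310851463436, 'tool_from_camera': array([[ 1.31681174e-03, -2.81445706e-01,  9.59576251e-01,
         3.07446283e-02],
       [ 9.99999121e-01,  5.16891357e-04, -1.22067812e-03,
         1.99506585e-04],
       [-1.52442055e-04,  9.59577015e-01,  2.81446139e-01,
        -7.06923835e-02],
       [ 0.00000000e+00,  0.00000000e+00,  0.00000000e+00,
         1.00000000e+00]]), 'shot': 3}
gear16 []
gear12 []
rack []
tester []
master_centre []
tester_saddle []
lever_knob []
```

View pics/side0.png

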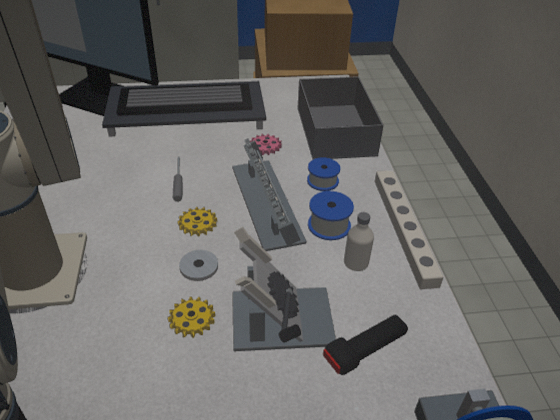

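View pics/top0.png

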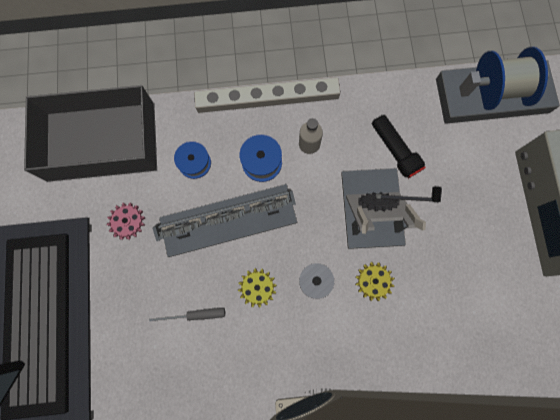

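```bash
cat > h.py <<'E'
from bench import *
import cv2,numpy as np
from scipy.spatial.transform import Rotation as R
from scipy.optimize import least_squares
def ray(d,px,pose=None):
    P=d["pose"] if pose is None else pose
    v=np.array([(px[0]-d["cx"])/d["fx"],(px[1]-d["cy"])/d["fy"],1.0])
    return P[:3,3],P[:3,:3]@v
def onz(d,px,z,pose=None):
    o,v=ray(d,px,pose); return o+v*(z-o[2])/v[2]
def proj(d,p,pose=None):
    P=d["pose"] if pose is None else pose
    c=(np.atleast_2d(p)-P[:3,3])@P[:3,:3]
    return np.c_[c[:,0]/c[:,2]*d["fx"]+d["cx"],c[:,1]/c[:,2]*d["fy"]+d["cy"]]
def tri(rs):
    A=np.zeros((3,3));b=np.zeros(3)
    for o,v in rs:
        v=v/np.linalg.norm(v);M=np.eye(3)-np.outer(v,v);A+=M;b+=M@o
    p=np.linalg.solve(A,b)
    return p,[np.linalg.norm(np.cross(p-o,v/np.linalg.norm(v))) for o,v in rs]
def toolpose():
    o=get_obs();T=np.eye(4);T[:3,3]=o["tcp_pos"];T[:3,:3]=R.from_rotvec(o["tool_rot"]).as_matrix();return T
def shoot(n,name=None):
    T=toolpose(); d=get_image(n)
    if n=="wrist": d["pose"]=T@d["tool_from_camera"]
    if name: 
        cv2.imwrite(f"pics/{name}.png",d["img"][:,:,::-1])
        import pickle; pickle.dump(d,open(f"pics/{name}.pkl","wb"))
    return d
def crop(d,x0,y0,x1,y1,s,name):
    c=cv2.resize(d["img"][y0:y1,x0:x1],None,fx=s,fy=s,interpolation=cv2.INTER_CUBIC)
    cv2.imwrite(f"pics/{name}.png",c[:,:,::-1])
E
python3 - <<'E'
from h import *
s=shoot("side","side1");t=shoot("top","top1")
crop(t,140,150,310,270,4.6,"t_rack");crop(t,325,150,465,265,5,"t_test")
crop(s,215,120,355,260,4.2,"s_rack");crop(s,215,220,355,360,4.2,"s_test")
for n,d in (("s",s),("t",t)):
  for k in ["reel_a","blank","solvent","scanner","driver","lever_knob"]:
    print(n,k,[(np.round(r["at"],1).tolist(),round(r["p"],2)) for r in spot_point(d,k)][:3])
print(tri([ray(s,(283.4,291.3)),ray(t,(379.9,200.6))]),"master")
print(tri([ray(s,(255.6,266.2)),ray(t,(389.9,218.1))]),"saddle")
print(tri([ray(s,(288.7,332)),ray(t,(432.1,195.9))]),"knob")
print(tri([ray(s,(284.1,319.9)),ray(t,(369.8,209.9))]),"tester")
print(tri([ray(s,(261.1,200.5)),ray(t,(226.3,219))]),"rack")
E
```

```text
s reel_a [([330.9, 224.8], 0.76), ([324.2, 181.7], 0.66)]
s blank [([195.6, 264.6], 0.81)]
s solvent [([355.4, 259.4], 0.78)]
s scanner [([370.3, 338.5], 0.68)]
s driver [([179.3, 181.8], 0.68), ([196.0, 265.8], 0.28)]
s lever_knob [([284.5, 293.4], 0.66), ([287.7, 331.2], 0.61), ([179.5, 182.5], 0.56)]
t reel_a [([263.0, 162.9], 0.93), ([192.3, 162.7], 0.84)]
t blank [([314.8, 281.2], 0.71)]
t solvent [([316.9, 281.8], 0.66), ([312.7, 145.3], 0.63), ([368.7, 208.5], 0.61)]
t scanner [([392.2, 139.3], 0.93), ([435.0, 195.5], 0.36), ([377.4, 199.8], 0.2)]
t driver [([185.5, 314.5], 0.83)]
t lever_knob [([433.5, 194.6], 0.9)]
(array([ 0.55586863, -0.19950044,  0.08886716]), [np.float64(0.000457487029525843), np.float64(0.0004574870295259022)]) master
(array([ 0.49852377, -0.19739976,  0.16708001]), [np.float64(0.0018171107402605567), np.float64(0.0018171107402605196)]) saddle
(array([ 0.54858432, -0.31949284,  0.11800919]), [np.float64(0.0007366304887757173), np.float64(0.00073663048877579)]) knob
(array([ 0.55798271, -0.19316135, -0.01535614]), [np.float64(0.0039968856410395465), np.float64(0.003996885641039507)]) tester
(array([0.55800661, 0.19181186, 0.00230784]), [np.float64(0.007869413745948987), np.float64(0.007869413745949084)]) rack
```

View pics/t_rack.png

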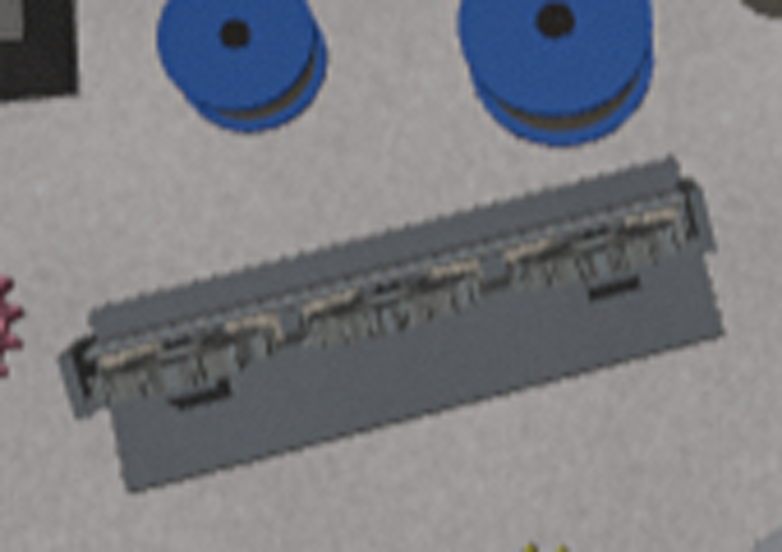

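View pics/t_test.png

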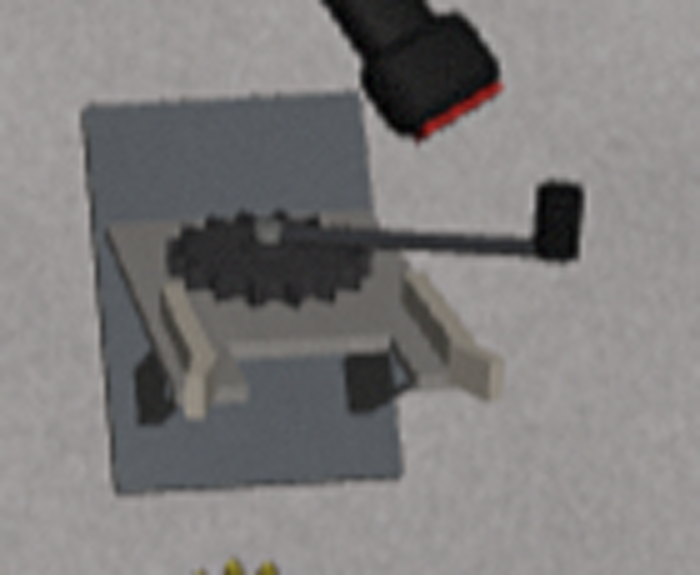

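View pics/s_rack.png

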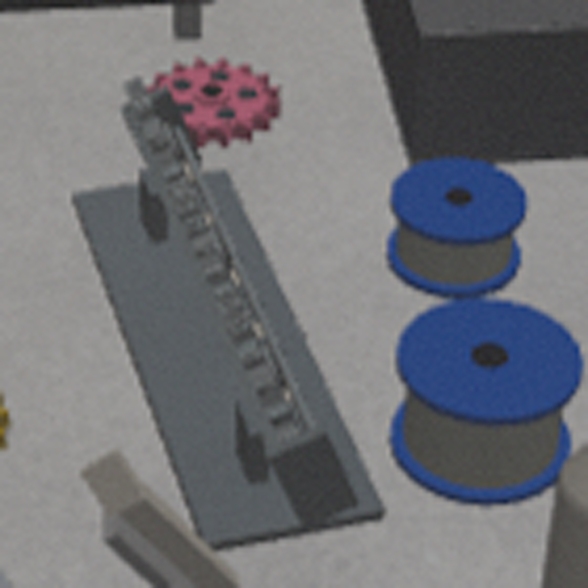

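View pics/s_test.png

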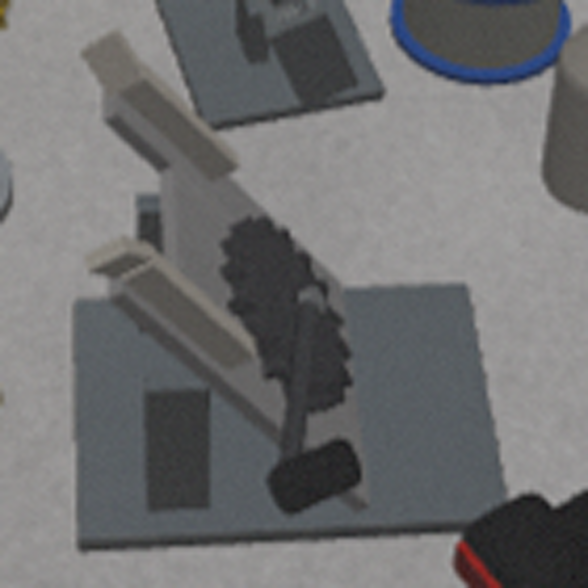

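```bash
python3 - <<'E'
from h import *
import pickle
t=pickle.load(open("pics/top1.pkl","rb"));s=pickle.load(open("pics/side1.pkl","rb"))
def f(c,k,o): return [(x/k+o[0],y/k+o[1]) for x,y in c]
# order far-left, far-right, near-right, near-left
T=f([(83,107),(358,95),(401,477),(117,493)],5,(325,150))
Rk=f([(90,310),(672,157),(722,332),(130,492)],4.6,(140,150))
Ts=f([(505,495),(467,286),(73,300),(80,545)],4.2,(215,220)) # far -y, far +y, near +y, near -y
Rs=f([(385,515),(225,172),(73,197),(215,545)],4.2,(215,120))
for nm,A,d in (("T top",T,t),("R top",Rk,t),("T side",Ts,s),("R side",Rs,s)):
  for z in (0.0,0.01):
    P=np.array([onz(d,p,z) for p in A])[:,:2]
    if "top" in nm: fl,fr,nr,nl=P
    else: fr,fl,nl,nr=P
    xax=(fl+fr-nl-nr)/2; yax=(fl+nl-fr-nr)/2
    print(nm,z,"c",P.mean(0).round(4),"len",np.linalg.norm(xax).round(4),np.linalg.norm(yax).round(4),"yaw x",np.degrees(np.arctan2(xax[1],xax[0])).round(2),"y",np.degrees(np.arctan2(-yax[0],yax[1])).round(2))
E
```

```text
T top 0.0 c [ 0.5557 -0.199 ] len 0.2097 0.1496 yaw x -2.81 y -3.08
T top 0.01 c [ 0.5539 -0.1968] len 0.208 0.1483 yaw x -2.81 y -3.08
R top 0.0 c [0.5637 0.1881] len 0.1087 0.3492 yaw x 9.5 y 9.26
R top 0.01 c [0.5617 0.187 ] len 0.1078 0.3463 yaw x 9.5 y 9.26
T side 0.0 c [ 0.5576 -0.1919] len 0.2104 0.1432 yaw x -0.77 y -2.52
T side 0.01 c [ 0.5564 -0.1995] len 0.2082 0.1416 yaw x -0.77 y -2.52
R side 0.0 c [0.5658 0.1868] len 0.1059 0.3494 yaw x 9.21 y 9.68
R side 0.01 c [0.5645 0.1751] len 0.1048 0.3456 yaw x 9.21 y 9.68
```

```bash
cat >> h.py <<'E'
def plan(P,Rm,n,T0=None,show=True):
    """rows from current (or T0) to pose (P,Rm) in n rows, straight line, rounded"""
    T=toolpose() if T0 is None else T0
    p=T[:3,3].copy();r=T[:3,:3].copy();p0=p.copy();r0=R.from_matrix(r)
    rel=(r0.inv()*R.from_matrix(Rm)).as_rotvec();dp=[];dr=[]
    for i in range(1,n+1):
        a=i/n; tp=p0+a*(P-p0); tr=(r0*R.from_rotvec(rel*a)).as_matrix()
        d=np.round(r.T@(tp-p)/0.04,2)
        w=np.round(np.degrees(R.from_matrix(r.T@tr).as_rotvec())/4,2)
        p=p+r@(d*0.04); r=r@R.from_rotvec(np.radians(w*4)).as_matrix()
        dp.append((d+0).tolist());dr.append((w+0).tolist())
    if show:
        print('n',n,'max',np.abs(dp).max(),np.abs(dr).max());print('dp',str(dp).replace(' ',''));print('dr',str(dr).replace(' ',''))
        print('end err mm',((p-P)*1e3).round(1))
    E=np.eye(4);E[:3,3]=p;E[:3,:3]=r;return E
def frame(x,y):
    x=np.array(x,float);x/=np.linalg.norm(x);y=np.array(y,float);y-=x*(x@y);y/=np.linalg.norm(y)
    return np.c_[x,y,np.cross(x,y)]
E
python3 - <<'E'
from h import *
T=toolpose();print(T.round(3))
E
```

```text
[[-0.     0.295 -0.955  0.185]
 [ 0.    -0.955 -0.295 -0.597]
 [-1.    -0.    -0.     0.405]
 [ 0.     0.     0.     1.   ]]
```

```bash
python3 - <<'E'
from h import *
yaw=np.radians(9.4);f=np.array([np.cos(yaw),np.sin(yaw),0]);z=np.array([0,0,1.])
g=np.array([0.564,0.187,0.085]); el=np.radians(47)
dr=np.cos(el)*f+np.sin(el)*z
camz=-dr; camy=-np.sin(el)*f+np.cos(el)*z; camx=np.cross(camy,camz)
d=get_image("wrist");M=d["tool_from_camera"]
Rc=np.c_[camx,camy,camz]; Rt=Rc@M[:3,:3].T; C=g+0.34*dr; P=C-Rt@M[:3,3]
print(P,Rt.round(2))
T=toolpose(); 
E=plan(P,Rt,32,T)
E
```

```text
[0.74399943 0.21705289 0.39284969] [[-0.44  0.16 -0.88]
 [-0.07 -0.99 -0.15]
 [-0.89  0.    0.45]]
n 32 max 0.61 0.21
dp [[0.01,-0.48,-0.61],[0.0,-0.48,-0.6],[-0.01,-0.48,-0.6],[-0.01,-0.49,-0.6],[-0.03,-0.49,-0.6],[-0.03,-0.49,-0.59],[-0.04,-0.49,-0.59],[-0.05,-0.5,-0.59],[-0.05,-0.5,-0.59],[-0.07,-0.5,-0.58],[-0.07,-0.5,-0.58],[-0.08,-0.51,-0.58],[-0.09,-0.51,-0.57],[-0.09,-0.51,-0.57],[-0.11,-0.51,-0.57],[-0.11,-0.52,-0.56],[-0.12,-0.52,-0.56],[-0.13,-0.52,-0.56],[-0.13,-0.52,-0.55],[-0.14,-0.53,-0.55],[-0.15,-0.52,-0.54],[-0.16,-0.53,-0.54],[-0.16,-0.54,-0.53],[-0.17,-0.53,-0.53],[-0.18,-0.54,-0.52],[-0.18,-0.54,-0.52],[-0.2,-0.54,-0.52],[-0.2,-0.55,-0.51],[-0.2,-0.54,-0.5],[-0.21,-0.55,-0.5],[-0.22,-0.55,-0.49],[-0.23,-0.56,-0.49]]
dr [[0.06,-0.21,-0.01],[0.06,-0.21,-0.02],[0.06,-0.2,-0.01],[0.06,-0.21,-0.01],[0.06,-0.21,-0.02],[0.06,-0.21,-0.01],[0.06,-0.21,-0.01],[0.06,-0.2,-0.02],[0.06,-0.21,-0.01],[0.06,-0.21,-0.02],[0.06,-0.21,-0.01],[0.05,-0.21,-0.01],[0.06,-0.2,-0.02],[0.06,-0.21,-0.01],[0.06,-0.21,-0.01],[0.06,-0.21,-0.02],[0.06,-0.21,-0.01],[0.06,-0.2,-0.01],[0.06,-0.21,-0.02],[0.06,-0.21,-0.01],[0.06,-0.21,-0.01],[0.06,-0.2,-0.02],[0.06,-0.21,-0.01],[0.06,-0.21,-0.01],[0.06,-0.21,-0.02],[0.06,-0.21,-0.01],[0.06,-0.2,-0.02],[0.06,-0.21,-0.01],[0.06,-0.21,-0.01],[0.06,-0.21,-0.02],[0.06,-0.21,-0.01],[0.06,-0.2,-0.01]]
end err mm [-0.1  0.1  0.1]
```

Call:
jog_arm(
  grip=[0,0,0,0,0,0,0,0,0,0,0,0,0,0,0,0],
  dp=[
    [0,-0.48,-0.6],
    [0,-0.48,-0.6],
    [0,-0.48,-0.6],
    [0,-0.49,-0.6],
    [-0.03,-0.49,-0.6],
    [-0.03,-0.49,-0.6],
    [-0.04,-0.49,-0.59],
    [-0.05,-0.5,-0.59],
    [-0.05,-0.5,-0.59],
    [-0.07,-0.5,-0.58],
    [-0.07,-0.5,-0.58],
    [-0.08,-0.5,-0.58],
    [-0.09,-0.5,-0.57],
    [-0.09,-0.5,-0.57],
    [-0.1,-0.5,-0.57],
    [-0.1,-0.5,-0.56],
  ],
  delta_rot=[
    [0.06,-0.2,-0.01],
    [0.06,-0.2,-0.01],
    [0.06,-0.2,-0.01],
    [0.06,-0.2,-0.01],
    [0.06,-0.2,-0.01],
    [0.06,-0.2,-0.01],
    [0.06,-0.2,-0.01],
    [0.06,-0.2,-0.01],
    [0.06,-0.2,-0.01],
    [0.06,-0.2,-0.01],
    [0.06,-0.2,-0.01],
    [0.06,-0.2,-0.01],
    [0.06,-0.2,-0.01],
    [0.06,-0.2,-0.01],
    [0.06,-0.2,-0.01],
    [0.06,-0.2,-0.01],
  ],
)

```text
t: 3.28
tcp_pos: [0.4654, -0.191, 0.3989]
tool_rot: [1.842, 0.218, -2.309]
force: [0.8, -0.1, -0.2]
opening: 0.0853
```

```bash
python3 - <<'E'
from h import *
print(toolpose().round(3),get_obs()['q'].round(2))
d=shoot("wrist","w1")
yaw=np.radians(9.4);f=np.array([np.cos(yaw),np.sin(yaw),0]);z=np.array([0,0,1.])
g=np.array([0.564,0.187,0.085]); el=np.radians(47)
dr=np.cos(el)*f+np.sin(el)*z
camz=-dr; camy=-np.sin(el)*f+np.cos(el)*z; camx=np.cross(camy,camz)
M=d["tool_from_camera"]
Rc=np.c_[camx,camy,camz]; Rt=Rc@M[:3,:3].T; C=g+0.34*dr; P=C-Rt@M[:3,3]
plan(P,Rt,16)
E
```

```text
[[-0.217  0.23  -0.949  0.465]
 [-0.048 -0.973 -0.225 -0.191]
 [-0.975 -0.003  0.222  0.399]
 [ 0.     0.     0.     1.   ]] [-0.38  0.29  1.85 -0.14  1.19  1.02]
n 16 max 0.56 0.22
dp [[-0.11,-0.52,-0.55],[-0.13,-0.52,-0.56],[-0.12,-0.52,-0.54],[-0.14,-0.52,-0.55],[-0.15,-0.53,-0.53],[-0.15,-0.52,-0.54],[-0.16,-0.53,-0.53],[-0.17,-0.54,-0.52],[-0.17,-0.53,-0.52],[-0.18,-0.54,-0.52],[-0.19,-0.54,-0.51],[-0.2,-0.54,-0.5],[-0.2,-0.55,-0.5],[-0.21,-0.55,-0.49],[-0.22,-0.55,-0.49],[-0.22,-0.55,-0.48]]
dr [[0.06,-0.22,-0.02],[0.06,-0.21,-0.01],[0.06,-0.22,-0.02],[0.06,-0.22,-0.01],[0.06,-0.22,-0.02],[0.06,-0.21,-0.02],[0.06,-0.22,-0.01],[0.06,-0.22,-0.02],[0.06,-0.22,-0.01],[0.06,-0.21,-0.02],[0.06,-0.22,-0.02],[0.06,-0.22,-0.01],[0.06,-0.21,-0.02],[0.06,-0.22,-0.01],[0.06,-0.22,-0.02],[0.06,-0.22,-0.02]]
end err mm [-0.1  0.1  0.1]
```

View pics/w1.png

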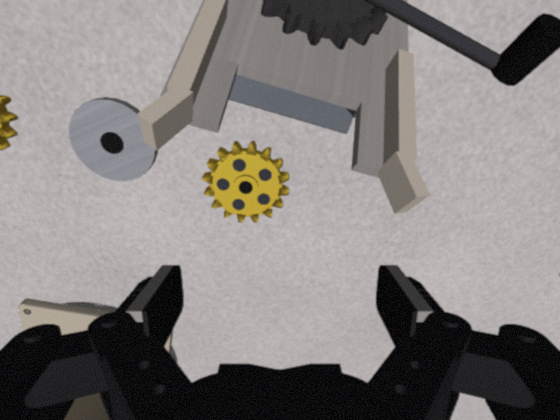

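Call:
jog_arm(
  grip=[0,0,0,0,0,0,0,0,0,0,0,0,0,0,0,0],
  dp=[
    [-0.11,-0.52,-0.55],
    [-0.13,-0.52,-0.56],
    [-0.12,-0.52,-0.54],
    [-0.14,-0.52,-0.55],
    [-0.15,-0.53,-0.53],
    [-0.15,-0.52,-0.54],
    [-0.16,-0.53,-0.53],
    [-0.17,-0.54,-0.52],
    [-0.17,-0.53,-0.52],
    [-0.18,-0.54,-0.52],
    [-0.19,-0.54,-0.51],
    [-0.2,-0.54,-0.5],
    [-0.2,-0.55,-0.5],
    [-0.21,-0.55,-0.49],
    [-0.22,-0.55,-0.49],
    [-0.22,-0.55,-0.48],
  ],
  delta_rot=[
    [0.06,-0.22,-0.02],
    [0.06,-0.22,-0.01],
    [0.06,-0.22,-0.02],
    [0.06,-0.22,-0.01],
    [0.06,-0.22,-0.02],
    [0.06,-0.22,-0.02],
    [0.06,-0.22,-0.01],
    [0.06,-0.22,-0.02],
    [0.06,-0.22,-0.01],
    [0.06,-0.21,-0.02],
    [0.06,-0.22,-0.02],
    [0.06,-0.22,-0.01],
    [0.06,-0.21,-0.02],
    [0.06,-0.22,-0.01],
    [0.06,-0.22,-0.02],
    [0.06,-0.22,-0.02],
  ],
)

```text
t: 4.67
tcp_pos: [0.7419, 0.2139, 0.3917]
tool_rot: [1.57, 0.126, -2.555]
force: [0.7, -0.4, -0.9]
opening: 0.0855
```

```bash
python3 - <<'E'
from h import *
print(toolpose().round(3),get_obs()['q'].round(2))
d=shoot("wrist","w2")
for r in spot_point(d,"gear16"): print(r)
for r in recognise(d,"gear16"): print(r)
E
```

```text
[[-0.446  0.162 -0.88   0.742]
 [-0.075 -0.987 -0.144  0.214]
 [-0.892  0.002  0.452  0.392]
 [ 0.     0.     0.     1.   ]] [0.26 0.76 1.11 0.04 1.74 1.66]
{'at': [385.7, 206.9], 'p': 0.88}
{'at': [167.2, 207.3], 'p': 0.87}
{'at': [296.4, 262.1], 'p': 0.83}
{'at': [276.8, 209.6], 'p': 0.76}
{'at': [28.2, 108.2], 'p': 0.7}
{'at': [386.2, 265.9], 'p': 0.34}
{'rect': [297.9, 261.9, 61.8, 49.4], 'p': 0.94}
{'rect': [387.4, 210.6, 95.1, 93.0], 'p': 0.92}
{'rect': [165.3, 211.6, 98.2, 88.4], 'p': 0.8}
{'rect': [276.8, 212.2, 96.8, 87.0], 'p': 0.78}
{'rect': [42.1, 106.8, 84.3, 95.2], 'p': 0.63}
{'rect': [465.9, 285.6, 63.6, 38.4], 'p': 0.6}
```

View pics/w2.png

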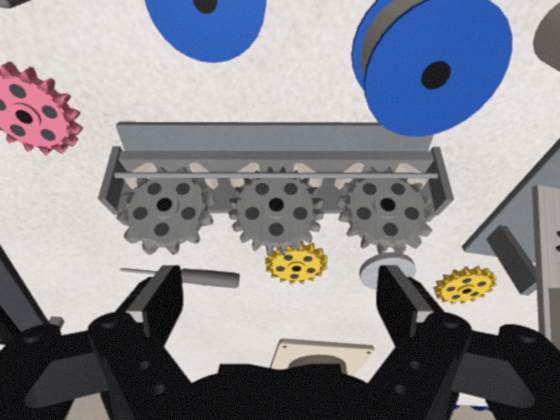

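```bash
python3 - <<'E'
from h import *
import pickle
d=pickle.load(open("pics/w2.pkl","rb"))
ims=[cv2.resize(d["img"][150:270,x-55:x+55],None,fx=5,fy=5,interpolation=cv2.INTER_CUBIC) for x in (165,277,388)]
ims=[np.clip(i.astype(float)*1.6,0,255).astype(np.uint8) for i in ims]
for k,i in enumerate(ims): cv2.imwrite(f"pics/g{k}.png",i[:,:,::-1])
E
```

```text
(no output)
```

View pics/g0.png

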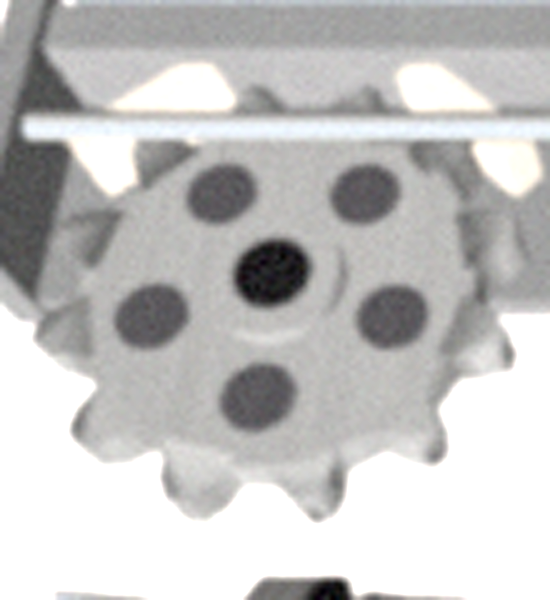

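View pics/g1.png

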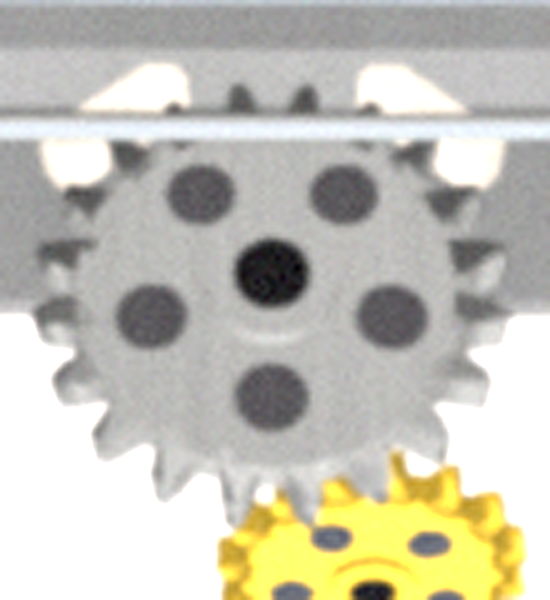

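View pics/g2.png

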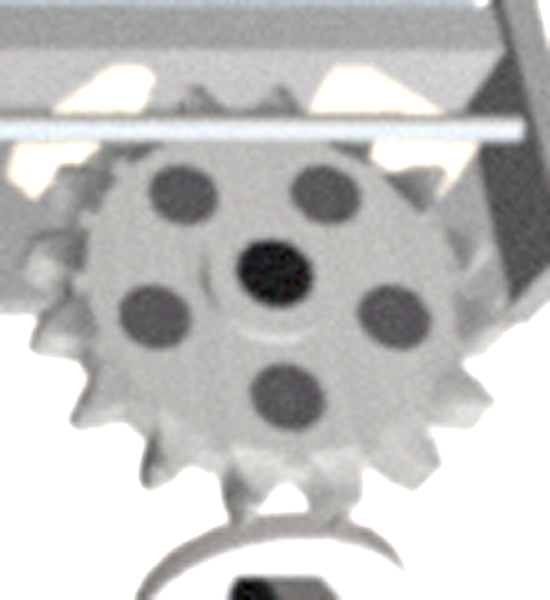

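```bash
python3 - <<'E'
from h import *
import pickle
d=pickle.load(open("pics/w2.pkl","rb"))
P=[onz(d,p,0.080) for p in ((164.4,204.4),(276.2,204.4),(388,204.2))]
P=np.array(P);print(P.round(4));v=P[0]-P[2];print(np.linalg.norm(v)/2,np.degrees(np.arctan2(-v[0],v[1])))
# rod / end checks with rack frame
# gear16 center est
t=pickle.load(open("pics/top1.pkl","rb"));s=pickle.load(open("pics/side1.pkl","rb"))
yaw=np.radians(9.4)
x=np.array([np.cos(yaw)*np.cos(np.radians(20)),np.sin(yaw)*np.cos(np.radians(20)),np.sin(np.radians(20))])
for p in P:
  c=p-0.006*x; zt=np.array([-np.sin(np.radians(20))*np.cos(yaw),-np.sin(np.radians(20))*np.sin(yaw),np.cos(np.radians(20))])
  print("c",c.round(4),"top proj",proj(t,c+0.05*zt).round(1),"side",proj(s,c+0.05*zt).round(1), ((proj(t,c+0.05*zt)-[140,150])*4.6).round(), ((proj(s,c+0.05*zt)-[215,120])*4.2).round())
E
```

```text
[[0.5459 0.3015 0.08  ]
 [0.5646 0.1873 0.08  ]
 [0.5836 0.0731 0.08  ]]
0.11574688164838333 9.374843389975366
c [0.5403 0.3006 0.0779] top proj [[176.5 231.8]] side [[247.2 139.9]] [[168. 376.]] [[135.  84.]]
c [0.559  0.1864 0.0779] top proj [[224.1 219.1]] side [[258.3 165. ]] [[387. 318.]] [[182. 189.]]
c [0.578  0.0722 0.0779] top proj [[271.1 206.4]] side [[271.  193.3]] [[603. 259.]] [[235. 308.]]
```

```bash
python3 - <<'E'
from h import *
T=toolpose()
plan(np.array([0.735,-0.205,0.42]),T[:3,:3],11)
E
```

```text
n 11 max 0.94 0.0
dp [[0.02,0.94,0.18],[0.02,0.94,0.19],[0.02,0.93,0.18],[0.02,0.94,0.18],[0.02,0.94,0.18],[0.02,0.94,0.19],[0.02,0.94,0.18],[0.02,0.94,0.18],[0.02,0.93,0.18],[0.02,0.94,0.19],[0.01,0.94,0.18]]
dr [[0.0,0.0,0.0],[0.0,0.0,0.0],[0.0,0.0,0.0],[0.0,0.0,0.0],[0.0,0.0,0.0],[0.0,0.0,0.0],[0.0,0.0,0.0],[0.0,0.0,0.0],[0.0,0.0,0.0],[0.0,0.0,0.0],[0.0,0.0,0.0]]
end err mm [0.1 0.  0.2]
```

Call:
jog_arm(
  grip=[0,0,0,0,0,0,0,0,0,0,0,0,0],
  dp=[
    [0.02,0.8,0.16],
    [0.02,0.9,0.18],
    [0.02,0.93,0.18],
    [0.02,0.93,0.18],
    [0.02,0.93,0.18],
    [0.02,0.93,0.18],
    [0.02,0.93,0.18],
    [0.02,0.93,0.18],
    [0.02,0.93,0.18],
    [0.02,0.93,0.18],
    [0.02,0.8,0.16],
    [0,0.4,0.08],
    [0,0,0],
  ],
  delta_rot=[
    [0,0,0],
    [0,0,0],
    [0,0,0],
    [0,0,0],
    [0,0,0],
    [0,0,0],
    [0,0,0],
    [0,0,0],
    [0,0,0],
    [0,0,0],
    [0,0,0],
    [0,0,0],
    [0,0,0],
  ],
)

```text
t: 5.9
tcp_pos: [0.7319, -0.2125, 0.4218]
tool_rot: [1.574, 0.12, -2.558]
force: [-0.7, 0.8, -1.9]
opening: 0.0855
```

```bash
python3 - <<'E'
from h import *
print(toolpose().round(3),get_obs()['q'].round(2))
d=shoot("wrist","w3")
for k in ("master_centre","tester_saddle","lever_knob","tester"):
  print(k,spot_point(d,k))
E
```

```text
[[-0.445  0.157 -0.882  0.732]
 [-0.074 -0.988 -0.139 -0.213]
 [-0.893  0.003  0.451  0.422]
 [ 0.     0.     0.     1.   ]] [-0.27  0.71  1.13 -0.19  1.73  1.16]
master_centre [{'at': [236.6, 180.6], 'p': 0.72}]
tester_saddle [{'at': [227.6, 267.6], 'p': 0.84}]
lever_knob [{'at': [358.8, 234.5], 'p': 0.92}]
tester [{'at': [245.9, 145.0], 'p': 0.75}]
```

View pics/w3.png

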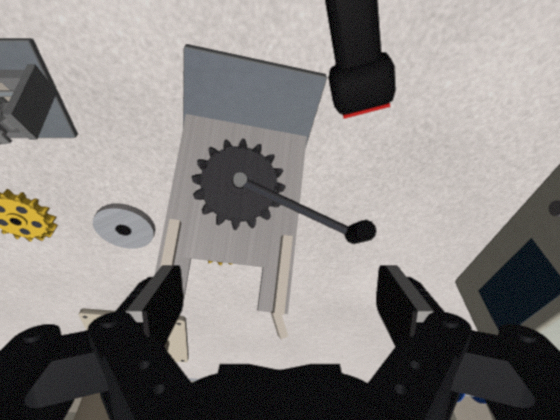

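```bash
python3 - <<'E'
from h import *
import pickle
d=pickle.load(open("pics/w3.pkl","rb"))
i=np.clip(d["img"][100:250,160:310].astype(float)*1.8,0,255).astype(np.uint8)
cv2.imwrite("pics/t3a.png",cv2.resize(i,None,fx=4,fy=4,interpolation=cv2.INTER_CUBIC)[:,:,::-1])
i=np.clip(d["img"][200:350,140:390].astype(float)*1.5,0,255).astype(np.uint8)
cv2.imwrite("pics/t3b.png",cv2.resize(i,None,fx=3.2,fy=3.2,interpolation=cv2.INTER_CUBIC)[:,:,::-1])
E
```

```text
(no output)
```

View pics/t3a.png

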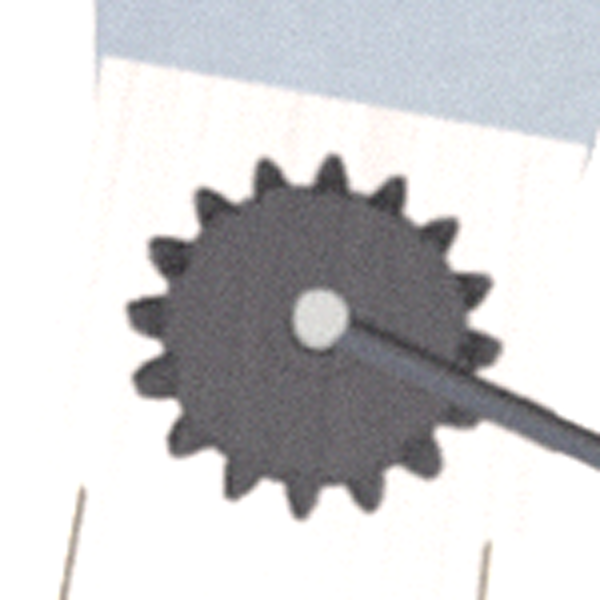

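View pics/t3b.png

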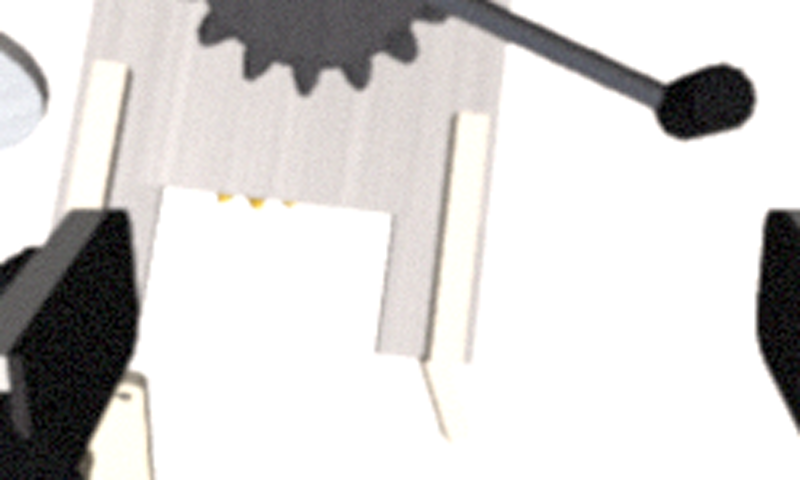

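```bash
cat > fit.py <<'E'
from h import *
import pickle
d=pickle.load(open("pics/w3.pkl","rb"))
tips=np.array([(265,160),(333,155),(400,178),(455,222),(490,278),(500,345),(435,470),(372,510),(300,517),(232,497),(175,450),(138,383),(130,315),(152,242),(200,192)])/4+[160,100]
pts=np.array([(191.6,258.1),(262.2,266.3),(180.6,220.3),(283.1,235.3)])
loc=np.array([(85,38,-6),(85,-38,-6),(50,53,10),(50,-53,10)])/1e3  #u,y,n
def ax(yaw):
    c,s=np.cos(yaw),np.sin(yaw);t=np.radians(35)
    X=np.array([c,s,0]);Y=np.array([-s,c,0]);Z=np.array([0,0,1.])
    return np.cos(t)*X+np.sin(t)*Z,Y,-np.sin(t)*X+np.cos(t)*Z
def W(p,l):
    n,y,u=ax(p[3]);l=np.atleast_2d(l);return p[:3]+l[:,:1]*u+l[:,1:2]*y+l[:,2:]*n
def res(p,full=False):
    a=np.linspace(0,2*np.pi,721)
    C=proj(d,W(p,np.c_[.05*np.sin(a),.05*np.cos(a),0*a+.006]))
    e=[]
    for q in tips:
        k=np.argmin(((C-q)**2).sum(1));cc=proj(d,W(p,[[0,0,.006]]))[0]
        e.append(np.linalg.norm(q-cc)-np.linalg.norm(C[k]-cc))
    r=(proj(d,W(p,loc))-pts).ravel()
    if full: return np.array(e),r.reshape(-1,2)
    return np.r_[e,r,(p[2]-.082)/0.002]
if __name__=="__main__":
    s=least_squares(res,[.556,-.199,.082,-.05]);p=s.x
    print(p[:3].round(4),np.degrees(p[3]).round(2));print(res(p,True)[0].round(1),res(p,True)[1].round(1).tolist())
    th=np.radians(20);
    n,y,u=ax(p[3]);kn=p[:3]+.027*n+.135*(-np.cos(th)*y+np.sin(th)*u)
    print("knob pred j=0",proj(d,kn),kn,"saddle",p[:3]+.091*u)
    for nm in("top1","side1"):
        D=pickle.load(open(f"pics/{nm}.pkl","rb")); print(nm,"master",proj(D,p[:3]).round(1),"saddle",proj(D,p[:3]+.091*u).round(1),"knob",proj(D,kn).round(1))
    for j in np.arange(-.3,.31,.1):
        print(round(j,2),proj(d,p[:3]+.027*n+.135*(-np.cos(th-j)*y+np.sin(th-j)*u)).round(1))
    np.save("tester.npy",p)
E
python3 fit.py
```

```text
[ 0.5517 -0.1983  0.0805] -2.97
[ 0.3  0.6  0.  -0.2  0.  -0.3 -1.1  0.5  0.7  0.5 -0.3 -0.7 -0.5  0.1
 -0.2] [[-0.6, -0.3], [0.8, 0.7], [-0.1, -0.0], [0.0, -0.3]]
knob pred j=0 [[355.89044499 239.33067997]] [ 0.54072492 -0.3247164   0.1338075 ] saddle [ 0.49953485 -0.19554958  0.15504129]
top1 master [[378.9 202.9]] saddle [[387.7 217.9]] knob [[436.9 197. ]]
side1 master [[280.9 293.7]] saddle [[255.1 269.9]] knob [[284.7 329.6]]
-0.3 [[335.4 271.4]]
-0.2 [[343.4 261.3]]
-0.1 [[350.3 250.6]]
0.0 [[355.9 239.3]]
0.1 [[360.3 227.7]]
0.2 [[363.5 215.8]]
0.3 [[365.5 203.8]]
```

```bash
cat >> h.py <<'E'
GC=np.array([0.578,0.0722,0.0779])
def gearax(yawdeg=9.38):
    a=np.radians(yawdeg);t=np.radians(20)
    X=np.array([np.cos(a),np.sin(a),0]);Z=np.array([0,0,1.])
    return np.cos(t)*X+np.sin(t)*Z, -np.sin(t)*X+np.cos(t)*Z
E
python3 - <<'E'
from h import *
gx,gz=gearax();Rg=frame(-gz,gx)
plan(GC+.33*gz,Rg,20)
E
```

```text
n 20 max 0.47 1.06
dp [[0.16,-0.38,0.23],[0.14,-0.39,0.2],[0.13,-0.42,0.18],[0.1,-0.43,0.15],[0.09,-0.44,0.12],[0.06,-0.45,0.09],[0.05,-0.46,0.06],[0.04,-0.47,0.03],[0.02,-0.46,-0.01],[0.0,-0.47,-0.04],[0.0,-0.46,-0.07],[-0.02,-0.46,-0.11],[-0.03,-0.44,-0.15],[-0.04,-0.43,-0.17],[-0.04,-0.41,-0.21],[-0.06,-0.4,-0.24],[-0.05,-0.38,-0.28],[-0.06,-0.35,-0.29],[-0.06,-0.33,-0.33],[-0.06,-0.3,-0.35]]
dr [[-1.06,0.46,0.46],[-1.05,0.46,0.45],[-1.06,0.45,0.46],[-1.05,0.46,0.46],[-1.06,0.46,0.45],[-1.05,0.46,0.46],[-1.06,0.46,0.46],[-1.05,0.46,0.45],[-1.06,0.45,0.46],[-1.06,0.46,0.46],[-1.05,0.46,0.45],[-1.06,0.46,0.46],[-1.05,0.46,0.46],[-1.06,0.46,0.45],[-1.05,0.45,0.46],[-1.06,0.46,0.46],[-1.05,0.46,0.45],[-1.06,0.46,0.46],[-1.06,0.46,0.46],[-1.05,0.46,0.45]]
end err mm [ 0.1 -0.1  0.2]
```

Call:
jog_arm(
  grip=[0,0,0,0,0,60,60,60,60,60,60,60,60,60,60,60,60,60,60,60],
  dp=[
    [0.16,-0.38,0.23],
    [0.14,-0.39,0.2],
    [0.13,-0.42,0.18],
    [0.1,-0.43,0.15],
    [0.09,-0.44,0.12],
    [0.06,-0.45,0.09],
    [0.05,-0.46,0.06],
    [0.04,-0.47,0.03],
    [0.02,-0.46,0],
    [0,-0.47,-0.04],
    [0,-0.46,-0.07],
    [-0.02,-0.46,-0.1],
    [-0.03,-0.44,-0.14],
    [-0.04,-0.43,-0.17],
    [-0.04,-0.41,-0.2],
    [-0.06,-0.4,-0.23],
    [-0.05,-0.38,-0.26],
    [-0.06,-0.35,-0.28],
    [-0.06,-0.33,-0.32],
    [-0.06,-0.3,-0.34],
  ],
  delta_rot=[
    [-1,0.44,0.44],
    [-1,0.44,0.44],
    [-1,0.44,0.44],
    [-1,0.44,0.44],
    [-1,0.44,0.44],
    [-1,0.44,0.44],
    [-1,0.44,0.44],
    [-1,0.44,0.44],
    [-1,0.44,0.44],
    [-1,0.44,0.44],
    [-1,0.44,0.44],
    [-1,0.44,0.44],
    [-1,0.44,0.44],
    [-1,0.44,0.44],
    [-1,0.44,0.44],
    [-1,0.44,0.44],
    [-1,0.44,0.44],
    [-1,0.44,0.44],
    [-1,0.44,0.44],
    [-1,0.44,0.44],
  ],
)

```text
t: 7.82
tcp_pos: [0.4746, 0.0604, 0.3894]
tool_rot: [1.289, 1.008, -0.9]
force: [0.3, 0.1, -0.2]
opening: 0.0653
```

```bash
python3 - <<'E'
from h import *
print(toolpose().round(3),get_obs()['q'].round(2))
d=shoot("wrist","w4")
gx,gz=gearax();Rg=frame(-gz,gx)
plan(GC+.24*gz,Rg,6)
print(proj(d,[GC,GC+.05*gz,GC+.05*gz+.006*gx,GC+.05*gz-.006*gx]))
E
```

```text
[[ 0.323  0.942  0.086  0.475]
 [ 0.021  0.084 -0.996  0.06 ]
 [-0.946  0.324  0.007  0.389]
 [ 0.     0.     0.     1.   ]] [ 0.11  0.18  2.05 -0.02  0.59  0.04]
n 6 max 0.37 0.16
dp [[0.37,-0.02,0.02],[0.37,-0.02,0.02],[0.37,-0.02,0.02],[0.36,-0.02,0.02],[0.37,-0.03,0.03],[0.37,-0.02,0.02]]
dr [[-0.16,0.07,0.05],[-0.16,0.07,0.05],[-0.15,0.08,0.05],[-0.16,0.07,0.05],[-0.16,0.07,0.05],[-0.16,0.07,0.05]]
end err mm [0.2 0.1 0.1]
[[277.57835218 188.62212489]
 [276.04089033 204.53607911]
 [283.69369462 204.05829318]
 [268.40250388 205.01296489]]
```

View pics/w4.png

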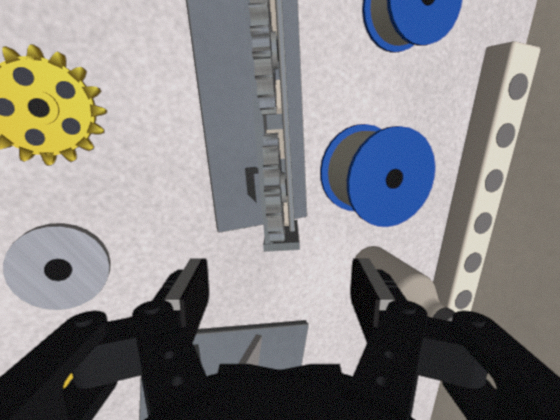

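```bash
python3 - <<'E'
from h import *
import pickle
d=pickle.load(open("pics/w4.pkl","rb"));t=pickle.load(open("pics/top1.pkl","rb"));s=pickle.load(open("pics/side1.pkl","rb"))
print("solvent",onz(t,(312,146),0),onz(s,(355.4,262),0))
i=np.clip(d["img"][110:260,200:350].astype(float)*1.5,0,255).astype(np.uint8)
i=cv2.resize(i,None,fx=4,fy=4,interpolation=cv2.INTER_CUBIC)
gx,gz=gearax()
a=np.radians(np.arange(-90,91,10));gy=np.cross(gz,gx)
for sg in (1,-1):
    c=proj(d,[GC+sg*.006*gx+.05*(np.cos(k)*gz+np.sin(k)*gy) for k in a])
    cv2.polylines(i,[np.int32((c-[200,110])*4)],False,(255,0,0) if sg>0 else (0,255,0),1)
cv2.imwrite("pics/g4.png",i[:,:,::-1])
E
```

```text
solvent [ 0.7457793  -0.05778457  0.        ] [ 0.75100664 -0.05421141  0.        ]
```

View pics/g4.png

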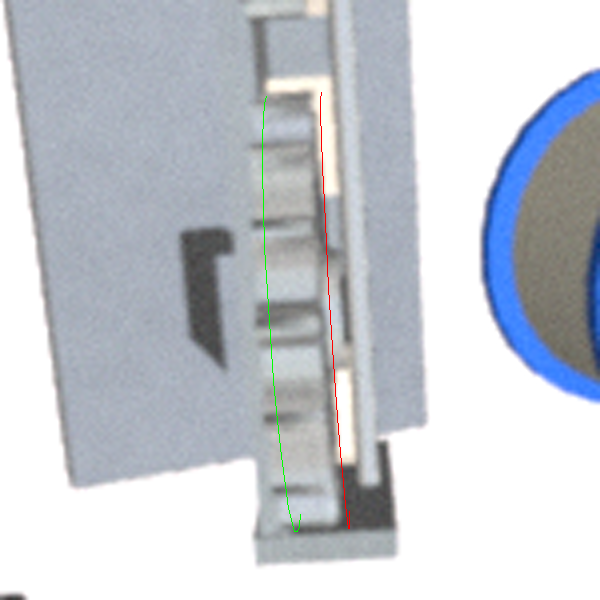

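```bash
cat >> h.py <<'E'
GC=GC-0.0018*gearax()[0]
E
python3 - <<'E'
from h import *
gx,gz=gearax();Rg=frame(-gz,gx)
E=plan(GC+.24*gz,Rg,5);plan(GC+.191*gz,Rg,4,E)
E
```

```text
n 5 max 0.45 0.19
dp [[0.44,-0.03,0.02],[0.45,-0.03,0.03],[0.44,-0.04,0.02],[0.44,-0.04,0.03],[0.44,-0.04,0.03]]
dr [[-0.19,0.09,0.06],[-0.19,0.08,0.06],[-0.19,0.09,0.06],[-0.19,0.09,0.06],[-0.19,0.08,0.06]]
end err mm [-0.1  0.2 -0. ]
n 4 max 0.31 0.0
dp [[0.31,0.0,0.0],[0.3,0.0,0.0],[0.31,0.0,0.0],[0.31,0.0,0.0]]
dr [[0.0,0.0,0.0],[0.0,0.0,0.0],[0.0,0.0,0.0],[0.0,0.0,0.0]]
end err mm [ 0.   0.2 -0.2]
```

Call:
jog_arm(
  grip=[60,60,60,60,60,60,60,60,60,60,60,60],
  dp=[
    [0.44,-0.03,0.02],
    [0.45,-0.03,0.03],
    [0.44,-0.04,0.02],
    [0.44,-0.04,0.03],
    [0.44,-0.04,0.03],
    [0,0,0],
    [0.31,0,0],
    [0.3,0,0],
    [0.31,0,0],
    [0.31,0,0],
    [0,0,0],
    [0,0,0],
  ],
  delta_rot=[
    [-0.19,0.09,0.06],
    [-0.19,0.08,0.06],
    [-0.19,0.09,0.06],
    [-0.19,0.09,0.06],
    [-0.19,0.08,0.06],
    [0,0,0],
    [0,0,0],
    [0,0,0],
    [0,0,0],
    [0,0,0],
    [0,0,0],
    [0,0,0],
  ],
)

```text
t: 8.87
tcp_pos: [0.5153, 0.0584, 0.2576]
tool_rot: [1.261, 1.037, -0.833]
force: [-0.8, -0.3, -0.1]
opening: 0.0653
```

```bash
python3 - <<'E'
from h import *
print(toolpose().round(4),get_obs()['q'].round(2),get_obs()['force'])
d=shoot("wrist","w5")
gx,gz=gearax();Rg=frame(-gz,gx)
plan(GC+.191*gz,Rg,1)
E
```

```text
[[ 0.337   0.929   0.1528  0.5153]
 [ 0.0509  0.144  -0.9883  0.0584]
 [-0.9401  0.3408  0.0013  0.2576]
 [ 0.      0.      0.      1.    ]] [ 0.08  0.47  2.05  0.08  0.28 -0.14] [-0.78538192 -0.26758567 -0.07767004]
n 1 max 0.09 0.13
dp [[0.0,-0.08,-0.09]]
dr [[-0.13,0.07,0.01]]
end err mm [-0.1  0.1  0.1]
```

View pics/w5.png

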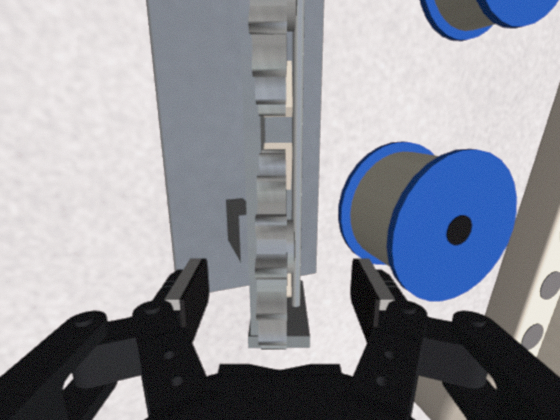

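```bash
python3 - <<'E'
from h import *
# r,z data with q4~0: start, w2, w4, w5
D=[([-1.29,.4239,1.6307,0,1.0886],[.18453,-.59683,.40392]),([.26,.76,1.11,.04,1.74],[.742,.2139,.3917]),([.11,.18,2.05,-.02,.59],[.4746,.0604,.3894]),([.08,.47,2.05,.08,.28],[.5153,.0584,.2576]),([-.38,.29,1.85,-.14,1.19],[.4654,-.191,.3989]),([-.27,.71,1.13,-.19,1.73],[.7319,-.2125,.4218])]
def fk(k,q):
    a1,d1,L2,L3,ph,d6=k
    Rz=R.from_euler('z',q[0]);Ry=lambda a:R.from_euler('y',a)
    p=np.array([a1,0,d1])+Ry(q[1]).apply([0,0,L2])
    A=Ry(q[1]+q[2]); p=p+A.apply([L3*np.sin(ph),0,L3*np.cos(ph)])
    T=A*R.from_euler('z',q[3])*Ry(q[4])
    p=p+T.apply([0,0,d6]); return Rz.apply(p)
f=lambda k:np.concatenate([fk(k,q)-np.array(p) for q,p in D]+[0.002*(np.array(k)-[0,.4,.4,.4,0,.1])])
s=least_squares(f,[0,.4,.4,.4,0,.1]);print(s.x.round(3),(s.fun[:18].reshape(-1,3)*1e3).round(1))
np.save("fk.npy",s.x)
t=np.load("tester.npy")
from fit import ax
n,y,u=ax(t[3])
for tilt in (35,30,25):
  for h in (.191,.25,.3):
    c=t[:3]+.091*u; P=c+u*.191+u*(h-.191); 
    x=-u
    if tilt!=35: continue
    r=np.hypot(P[0],P[1]); k=s.x
    sm=np.pi-np.radians(tilt)
    g=lambda v:np.r_[ (lambda p:(np.hypot(p[0],p[1])-r,p[2]-P[2]))(fk(k,[0,v[0],v[1],0,sm-v[0]-v[1]])) ]
    v=least_squares(g,[.3,2.0]); print(tilt,h,P.round(3),v.x.round(2),"q5",(sm-v.x.sum()).round(2),v.cost)
E
```

```text
[0.011 0.285 0.55  0.473 0.135 0.106] [[-11.9  -1.7   1.6]
 [  2.6 -11.5  -1.8]
 [ -2.2  -9.4  -1.7]
 [  0.3 -14.7  -0.7]
 [  3.1 -10.9   3.2]
 [ -3.5  -9.6  -0.6]]
35 0.191 [ 0.39  -0.19   0.311] [0.26 2.26] q5 0.01 3.301211546516265e-16
35 0.25 [ 0.356 -0.188  0.36 ] [0.1  2.29] q5 0.14 2.5278723653005525e-16
35 0.3 [ 0.328 -0.187  0.401] [-0.03  2.29] q5 0.27 1.0979492778863736e-23
```

```bash
cat > ik.py <<'E'
from h import *
# q, p, toolrot matrices logged
S=[([-1.29,.4239,1.6307,0,1.0886,-.019],[.18453,-.59683,.40392],[2.06052621,0.31290614,-2.06099447]),
([-.38,.29,1.85,-.14,1.19,1.02],[.4654,-.191,.3989],[1.842,.218,-2.309]),
([.26,.76,1.11,.04,1.74,1.66],[.7419,.2139,.3917],[1.57,.126,-2.555]),
([-.27,.71,1.13,-.19,1.73,1.16],[.7319,-.2125,.4218],[1.574,.12,-2.558]),
([.11,.18,2.05,-.02,.59,.04],[.4746,.0604,.3894],[1.289,1.008,-.9]),
([.08,.47,2.05,.08,.28,-.14],[.5153,.0584,.2576],[1.261,1.037,-.833])]
def fk(k,q,s6=-1,off=0.):
    a1,d1,L2,L3,ph,d6,yo=k
    Ry=lambda a:R.from_euler('y',a); Rz=lambda a:R.from_euler('z',a)
    p=np.array([a1,yo,d1])+Ry(q[1]).apply([0,0,L2])
    A=Rz(q[0])*Ry(q[1]+q[2]); p=Rz(q[0]).apply(p)+A.apply([L3*np.sin(ph),0,L3*np.cos(ph)])
    T=A*Rz(s4*q[3])*Ry(q[4])
    p=p+T.apply([0,0,d6]); T=T*Rz(s6*q[5])
    M=T.as_matrix() # flange z = tool x
    return p,np.c_[M[:,2],M@B[:,0],M@B[:,1]]
s4=1;B=np.array([[-1,0],[0,1],[0,0.]])  # placeholder tool y = B col0
def fitk():
    f=lambda k:np.concatenate([fk(k,q)[0]-np.array(p) for q,p,_ in S]+[0.002*(np.array(k)-[0,.4,.4,.4,0,.1,0])])
    s=least_squares(f,[0,.4,.4,.4,0,.1,0]);return s.x,s.fun[:18].reshape(-1,3)
if __name__=="__main__":
    for s4 in (1,-1):
        k,r=fitk();print(s4,k.round(3),(r*1e3).round(1).tolist())
        for q,p,w in S:
            M=R.from_rotvec(w).as_matrix();P,F=fk(k,q,1)
            # relative rotation about tool x between F (without q6) and M
            T=(R.from_euler('z',q[0])*R.from_euler('y',q[1]+q[2])*R.from_euler('z',s4*q[3])*R.from_euler('y',q[4])).as_matrix()
            print(" toolx err",np.degrees(np.arccos(np.clip(T[:,2]@M[:,0],-1,1))).round(1),"q6",q[5],"angle of tool y",np.round(np.arctan2(T[:,1]@M[:,1],T[:,0]@M[:,1]),2))
E
python3 ik.py
```

```text
1 [0.004 0.318 0.563 0.49  0.166 0.13  0.012] [[0.4, -0.6, 0.4], [1.4, -0.4, 2.8], [-1.1, 1.0, -1.7], [-0.8, -2.3, 0.2], [-0.8, 2.7, -1.2], [-0.5, -2.1, -0.5]]
 toolx err 0.0 q6 -0.019 angle of tool y 3.12
 toolx err 0.2 q6 1.02 angle of tool y -2.12
 toolx err 0.2 q6 1.66 angle of tool y -1.48
 toolx err 0.2 q6 1.16 angle of tool y -1.99
 toolx err 0.5 q6 0.04 angle of tool y -3.11
 toolx err 0.3 q6 -0.14 angle of tool y 3.0
-1 [0.03  0.207 0.517 0.434 0.049 0.05  0.004] [[-9.4, 4.9, 4.5], [24.5, 6.8, 3.9], [4.1, -13.1, -2.0], [3.9, 22.9, -2.5], [-9.2, -4.2, -2.9], [-0.4, -14.0, -1.0]]
 toolx err 0.0 q6 -0.019 angle of tool y 3.12
 toolx err 14.7 q6 1.02 angle of tool y -2.24
 toolx err 4.7 q6 1.66 angle of tool y -1.49
 toolx err 21.7 q6 1.16 angle of tool y -1.95
 toolx err 1.6 q6 0.04 angle of tool y -3.14
 toolx err 2.7 q6 -0.14 angle of tool y -3.13
```

```bash
cat >> ik.py <<'E'
K=np.array([0.004,0.318,0.563,0.49,0.166,0.13,0.012])
K,_=fitk()
LO=np.array([-3,-.9,.09,-1.31,.11,-2.54]);HI=np.array([3,2.11,2.58,4.45,2.69,2.54])
def FK(q):
    p,_=fk(K,q); T=(R.from_euler('z',q[0])*R.from_euler('y',q[1]+q[2])*R.from_euler('z',q[3])*R.from_euler('y',q[4])*R.from_euler('z',q[5]+np.pi)).as_matrix()
    return p,np.c_[T[:,2],T[:,0],T[:,1]]
def IK(P,Rm,seeds,free=False):
    best=[]
    for s in seeds:
        def f(q):
            p,M=FK(q); return np.r_[(p-P)*10,R.from_matrix(M.T@Rm).as_rotvec()]
        r=least_squares(f,np.clip(s,LO+.01,HI-.01),bounds=(LO,HI)); best.append((r.cost,r.x))
    best.sort(key=lambda b:b[0]); return best
def seeds(P):
    q1=np.arctan2(P[1],P[0]); return [[q1,.2,2.1,q4,q5,q6] for q4 in (-1.2,-.6,0,.6,1.2,2.0,3.14) for q5 in (.15,.4) for q6 in (-2,-1,0,1,2)]
E
cat > feas.py <<'E'
import ik;ik.s4=1
from ik import *
from fit import ax
t=np.load("tester.npy");n,y,u=ax(t[3])
for phi in (-20,-10,0,10,20,30):
  for gr in (.191,):
   for sg in (1,):
    a=np.radians(phi);v=np.cos(a)*u+np.sin(a)*y
    for up in (0,.05):
      c=t[:3]+(.091+up)*u; P=c+v*gr;Rm=frame(-v,sg*n)
      b=IK(P,Rm,seeds(P))[:1]
      print(phi,up,P.round(3),"cost",round(b[0][0],5),b[0][1].round(2))
E
python3 feas.py
```

```text
-20 0 [ 0.393 -0.255  0.302] cost 0.0 [-0.77  0.39  2.12  1.1   0.76 -1.71]
-20 0.05 [ 0.365 -0.254  0.343] cost 0.0 [-0.82  0.28  2.14  1.    0.83 -1.63]
-10 0 [ 0.39  -0.223  0.309] cost 0.0 [-0.68  0.32  2.2   1.19  0.54 -1.72]
-10 0.05 [ 0.361 -0.222  0.35 ] cost 0.0 [-0.73  0.2   2.22  1.04  0.6  -1.58]
0 0 [ 0.39  -0.19   0.311] cost 0.0 [-0.57  0.27  2.26  1.35  0.29 -1.78]
0 0.05 [ 0.361 -0.188  0.352] cost 0.0 [-0.61  0.14  2.28  1.04  0.36 -1.48]
10 0 [ 0.394 -0.157  0.309] cost 0.00079 [-0.44  0.26  2.3   2.23  0.11 -2.54]
10 0.05 [ 0.365 -0.155  0.35 ] cost 8e-05 [-0.46  0.12  2.32  0.7   0.11 -1.03]
20 0 [ 0.4   -0.125  0.302] cost 0.0 [-0.26  0.28  2.32  4.23  0.25  1.89]
20 0.05 [ 0.371 -0.123  0.343] cost 0.00062 [-0.29  0.14  2.35  4.45  0.21  1.64]
30 0 [ 0.41  -0.095  0.291] cost 0.0 [-0.11  0.34  2.31  4.44  0.51  1.82]
30 0.05 [ 0.381 -0.094  0.331] cost 0.0019 [-0.13  0.21  2.36  4.45  0.48  1.77]
```

Call:
jog_arm(
  grip=[60,60,120,200,255,255,255,255,255,255,255],
  dp=[
    [0,-0.08,-0.09],
    [0,0,0],
    [0,0,0],
    [0,0,0],
    [0,0,0],
    [0,0,0],
    [0,0,0],
    [0,0,0],
    [0,0,0],
    [0,0,0],
    [0,0,0],
  ],
  delta_rot=[
    [-0.13,0.07,0],
    [0,0,0],
    [0,0,0],
    [0,0,0],
    [0,0,0],
    [0,0,0],
    [0,0,0],
    [0,0,0],
    [0,0,0],
    [0,0,0],
    [0,0,0],
  ],
  force=50,
)

```text
t: 9.83
tcp_pos: [0.5119, 0.0609, 0.2563]
tool_rot: [1.256, 1.042, -0.824]
force: [-1.0, -0.6, 5.0]
opening: 0.0111
```

```bash
python3 - <<'E'
from h import *
print(toolpose().round(4),get_obs()['q'].round(2),get_obs()['force'])
d=shoot("wrist","w6")
gx,gz=gearax();Rg=frame(-gz,gx)
plan(GC+.191*gz,Rg,1)
E
```

```text
[[ 3.375e-01  9.272e-01  1.624e-01  5.119e-01]
 [ 5.550e-02  1.526e-01 -9.867e-01  6.090e-02]
 [-9.397e-01  3.421e-01  1.000e-04  2.563e-01]
 [ 0.000e+00  0.000e+00  0.000e+00  1.000e+00]] [ 0.09  0.47  2.06  0.09  0.27 -0.16] [-0.99192081 -0.59678268  4.99148578]
n 1 max 0.01 0.01
dp [[-0.01,0.0,-0.01]]
dr [[-0.01,0.0,0.0]]
end err mm [-0.1  0.  -0. ]
```

View pics/w6.png

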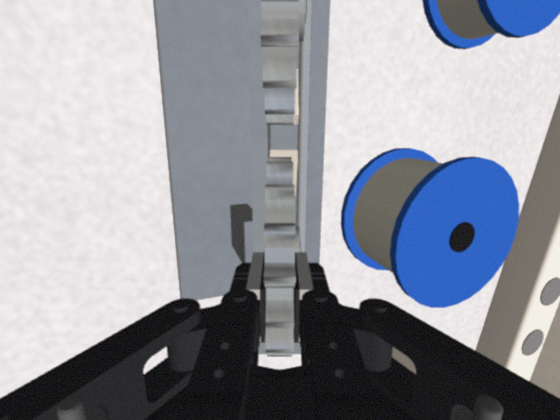

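Call:
jog_arm(
  grip=[255,255,255,255,255,255,255,255],
  dp=[
    [-0.15,0,0],
    [-0.3,0,0],
    [-0.4,0,0],
    [-0.5,0,0],
    [-0.5,0,0],
    [-0.6,0,0],
    [-0.6,0,0],
    [-0.4,0,0],
  ],
  delta_rot=[
    [0,0,0],
    [0,0,0],
    [0,0,0],
    [0,0,0],
    [0,0,0],
    [0,0,0],
    [0,0,0],
    [0,0,0],
  ],
)

```text
t: 10.55
tcp_pos: [0.4641, 0.0532, 0.3871]
tool_rot: [1.255, 1.043, -0.825]
force: [0.2, -0.3, -2.7]
opening: 0.0111
```

```bash
cat > place.py <<'E'
import ik;ik.s4=1
from ik import *
from fit import ax
t=np.load("tester.npy");n,y,u=ax(t[3])
a=np.radians(-12);v=np.cos(a)*u+np.sin(a)*y
Rp=frame(-v,n)
def tcp(cu,cn=0.,cy=0.,gr=.191):  # TCP for gear centre at u,n,y offsets from master
    return t[:3]+cu*u+cn*n+cy*y+v*gr
E
python3 - <<'E'
from place import *
T=toolpose();o=get_obs();print(T.round(3),o['q'].round(2),o['opening'],o['force'].round(1))
d=shoot("wrist","w7");s=shoot("side","s7")
q0=o['q'];print("FKerr",(FK(q0)[0]-o['tcp_pos'])*1e3)
for cu in (.22,.16,.12,.091):
    P=tcp(cu,.0);b=IK(P,Rp,seeds(P))
    print(cu,P.round(3),[(round(x[0],5),x[1].round(2).tolist()) for x in b[:2]])
# continuous path IK
P1=tcp(.20,.03);q=q0
sl=R.from_matrix(T[:3,:3]);rel=(sl.inv()*R.from_matrix(Rp)).as_rotvec();print("rot deg",np.degrees(rel))
for aa in np.linspace(0,1,11):
    b=IK(T[:3,3]+aa*(P1-T[:3,3]),(sl*R.from_rotvec(aa*rel)).as_matrix(),[q])[0];q=b[1];print(round(b[0],6),q.round(2))
E
```

```text
[[ 0.336  0.928  0.163  0.464]
 [ 0.055  0.153 -0.987  0.053]
 [-0.94   0.34   0.     0.387]
 [ 0.     0.     0.     1.   ]] [ 0.08  0.16  2.08  0.05  0.56 -0.12] 0.01105936047064807 [ 0.2 -0.3 -2.7]
FKerr [0.8755427  0.38841648 1.13349264]
0.22 [ 0.317 -0.226  0.414] [(np.float64(0.0), [-0.83, 0.02, 2.21, 0.85, 0.8, -1.43]), (np.float64(0.0), [-0.83, 0.02, 2.21, 0.85, 0.8, -1.43])]
0.16 [ 0.351 -0.228  0.365] [(np.float64(0.0), [-0.77, 0.17, 2.21, 0.98, 0.68, -1.55]), (np.float64(0.0), [-0.77, 0.17, 2.21, 0.98, 0.68, -1.55])]
0.12 [ 0.374 -0.229  0.332] [(np.float64(0.0), [-0.73, 0.26, 2.2, 1.09, 0.62, -1.64]), (np.float64(0.0), [-0.73, 0.26, 2.2, 1.09, 0.62, -1.64])]
0.091 [ 0.39  -0.23   0.308] [(np.float64(0.0), [-0.7, 0.33, 2.18, 1.17, 0.58, -1.72]), (np.float64(0.0), [-0.7, 0.33, 2.18, 1.17, 0.58, -1.72])]
rot deg [ 9.34487962  6.19794419 16.10245085]
0.0 [ 0.08  0.16  2.08  0.05  0.55 -0.12]
0.0 [ 0.01  0.13  2.11  0.13  0.53 -0.24]
0.0 [-0.07  0.11  2.14  0.22  0.52 -0.37]
0.0 [-0.15  0.09  2.16  0.33  0.51 -0.52]
0.0 [-0.23  0.07  2.17  0.43  0.52 -0.67]
0.0 [-0.32  0.06  2.19  0.53  0.54 -0.82]
0.0 [-0.41  0.05  2.19  0.62  0.57 -0.96]
0.0 [-0.5   0.05  2.19  0.7   0.61 -1.09]
0.0 [-0.59  0.05  2.19  0.77  0.66 -1.2 ]
0.0 [-0.68  0.06  2.18  0.82  0.71 -1.29]
0.0 [-0.77  0.07  2.16  0.86  0.77 -1.37]
```

View pics/s7.png

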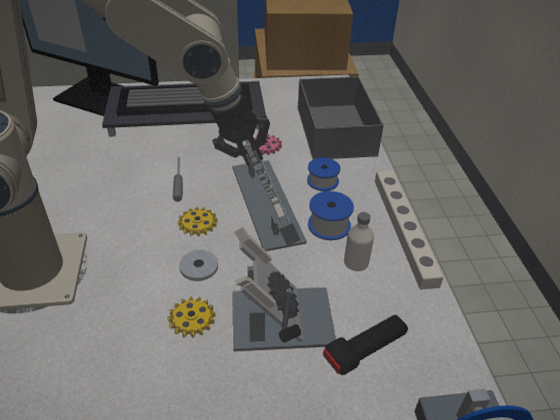

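View pics/w7.png

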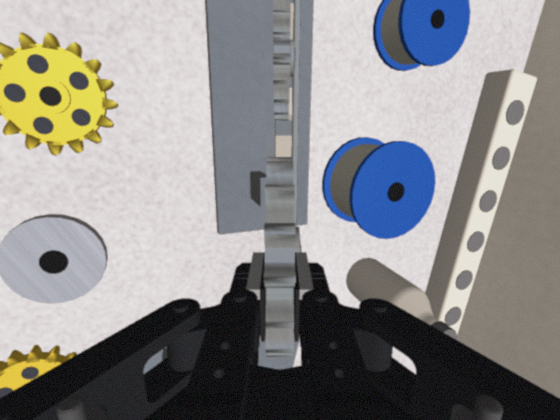

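```bash
python3 - <<'E'
from place import *
import pickle
d=pickle.load(open("pics/w7.pkl","rb"));M=d["tool_from_camera"]
a=np.radians(np.arange(0,360,5))
i=cv2.resize(d["img"][120:400,180:380],None,fx=2.1*1,fy=2.1,interpolation=cv2.INTER_CUBIC);i=np.clip(i*1.4,0,255).astype(np.uint8)
for sg,col in ((1,(255,0,0)),(-1,(0,255,0))):
    c=np.c_[.191+.05*np.cos(a),0*a+sg*.006,.05*np.sin(a)]
    cv2.polylines(i,[np.int32((proj(d,c,M)-[180,120])*2.1)],True,col,1)
i=np.ascontiguousarray(i);cv2.imwrite("pics/g7.png",i[:,:,::-1])
# pre-place plan, translation
plan(tcp(.20,.012),Rp,18)
E
```

```text
n 18 max 0.37 0.23
dp [[-0.1,-0.21,0.36],[-0.11,-0.21,0.35],[-0.12,-0.21,0.36],[-0.11,-0.2,0.36],[-0.13,-0.19,0.36],[-0.13,-0.19,0.36],[-0.13,-0.19,0.36],[-0.14,-0.18,0.36],[-0.15,-0.17,0.37],[-0.15,-0.17,0.36],[-0.15,-0.16,0.37],[-0.16,-0.16,0.36],[-0.16,-0.15,0.37],[-0.17,-0.14,0.36],[-0.17,-0.14,0.37],[-0.18,-0.14,0.37],[-0.18,-0.12,0.36],[-0.18,-0.12,0.37]]
dr [[0.13,0.09,0.22],[0.13,0.08,0.22],[0.13,0.09,0.22],[0.13,0.08,0.22],[0.13,0.09,0.22],[0.13,0.09,0.22],[0.13,0.08,0.22],[0.13,0.09,0.22],[0.13,0.08,0.23],[0.13,0.09,0.22],[0.13,0.09,0.22],[0.13,0.08,0.22],[0.13,0.09,0.22],[0.13,0.08,0.22],[0.13,0.09,0.22],[0.13,0.09,0.22],[0.13,0.08,0.22],[0.13,0.09,0.22]]
end err mm [ 0.1  0.  -0. ]
```

View pics/g7.png

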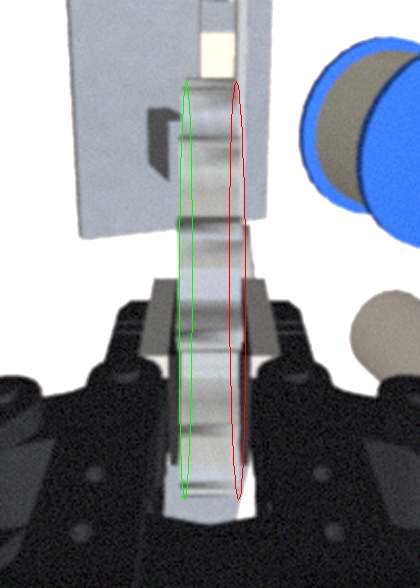

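```bash
python3 - <<'E'
from place import *
plan(tcp(.225,.025),Rp,16)
E
```

```text
n 16 max 0.41 0.25
dp [[-0.16,-0.23,0.4],[-0.16,-0.23,0.4],[-0.18,-0.22,0.4],[-0.17,-0.21,0.4],[-0.19,-0.2,0.4],[-0.19,-0.2,0.41],[-0.2,-0.18,0.4],[-0.2,-0.19,0.41],[-0.21,-0.17,0.4],[-0.21,-0.17,0.41],[-0.22,-0.15,0.4],[-0.23,-0.15,0.41],[-0.23,-0.14,0.4],[-0.24,-0.14,0.41],[-0.24,-0.12,0.4],[-0.24,-0.12,0.41]]
dr [[0.15,0.1,0.25],[0.14,0.09,0.25],[0.15,0.1,0.24],[0.15,0.1,0.25],[0.14,0.09,0.25],[0.15,0.1,0.25],[0.14,0.1,0.25],[0.15,0.09,0.25],[0.15,0.1,0.24],[0.14,0.1,0.25],[0.15,0.09,0.25],[0.15,0.1,0.25],[0.14,0.1,0.25],[0.15,0.09,0.24],[0.15,0.1,0.25],[0.14,0.1,0.25]]
end err mm [ 0.1  0.  -0.1]
```

Call:
jog_arm(
  grip=[255,255,255,255,255,255,255,255,255,255,255,255,255,255,255,255,255,255],
  dp=[
    [-0.16,-0.23,0.4],
    [-0.16,-0.23,0.4],
    [-0.18,-0.22,0.4],
    [-0.17,-0.21,0.4],
    [-0.19,-0.2,0.4],
    [-0.19,-0.2,0.4],
    [-0.2,-0.18,0.4],
    [-0.2,-0.18,0.4],
    [-0.21,-0.17,0.4],
    [-0.21,-0.17,0.41],
    [-0.22,-0.15,0.41],
    [-0.23,-0.15,0.41],
    [-0.23,-0.14,0.41],
    [-0.24,-0.14,0.41],
    [-0.24,-0.12,0.4],
    [-0.24,-0.12,0.41],
    [0,0,0],
    [0,0,0],
  ],
  delta_rot=[
    [0.15,0.1,0.25],
    [0.15,0.1,0.25],
    [0.15,0.1,0.25],
    [0.15,0.1,0.25],
    [0.15,0.1,0.25],
    [0.15,0.1,0.25],
    [0.14,0.1,0.25],
    [0.14,0.1,0.25],
    [0.14,0.1,0.25],
    [0.14,0.1,0.25],
    [0.14,0.1,0.25],
    [0.14,0.1,0.25],
    [0.14,0.1,0.25],
    [0.14,0.1,0.25],
    [0.14,0.1,0.25],
    [0.14,0.1,0.25],
    [0,0,0],
    [0,0,0],
  ],
)

```text
t: 12.15
tcp_pos: [0.3348, -0.2275, 0.4289]
tool_rot: [1.561, 0.875, -0.641]
force: [0.2, 0.4, -2.4]
opening: 0.0115
```

```bash
python3 - <<'E'
from place import *
o=get_obs();print(o['q'].round(2),o['opening'],o['force'].round(1),o['t'])
T=toolpose();print("u,y,n of gear",[round(float(w@(T[:3,3]+.191*T[:3,0]-t[:3])),4) for w in (u,y,n)],"roterr",np.degrees(R.from_matrix(T[:3,:3].T@Rp).as_rotvec()).round(2))
s=shoot("side","s8");d=shoot("wrist","w8");t2=shoot("top","t8")
crop(s,200,200,360,360,3.6,"s8c");crop(t2,320,120,480,260,4,"t8c")
E=plan(tcp(.165,.003),Rp,8);plan(tcp(.12,.002),Rp,6,E)
E
```

```text
[-0.8   0.02  2.17  0.82  0.82 -1.35] 0.011451376158054196 [ 0.2  0.4 -2.4] 12.15
u,y,n of gear [0.2221, -0.0001, 0.0231] roterr [-0.07 -0.17  0.16]
n 8 max 0.18 0.01
dp [[0.17,-0.07,0.04],[0.18,-0.06,0.04],[0.17,-0.07,0.04],[0.18,-0.06,0.04],[0.17,-0.07,0.04],[0.17,-0.07,0.04],[0.18,-0.06,0.04],[0.17,-0.07,0.04]]
dr [[0.0,-0.01,0.0],[0.01,-0.01,0.01],[0.0,-0.01,0.0],[0.0,0.0,0.01],[0.0,-0.01,0.0],[0.01,-0.01,0.01],[0.0,-0.01,0.0],[0.0,-0.01,0.01]]
end err mm [-0.  -0.2  0. ]
n 6 max 0.19 0.0
dp [[0.18,0.0,0.04],[0.19,-0.01,0.04],[0.18,0.0,0.03],[0.18,-0.01,0.04],[0.19,0.0,0.04],[0.18,0.0,0.04]]
dr [[0.0,0.0,0.0],[0.0,0.0,0.0],[0.0,0.0,0.0],[0.0,0.0,0.0],[0.0,0.0,0.0],[0.0,0.0,0.0]]
end err mm [ 0.1 -0.1  0.2]
```

View pics/s8c.png

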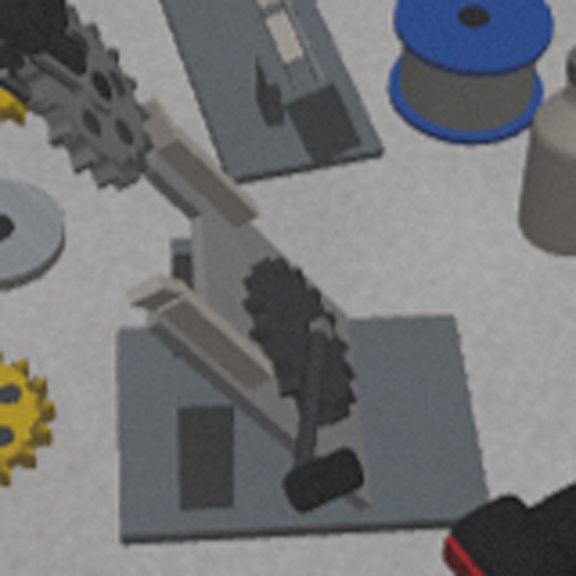

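View pics/w8.png

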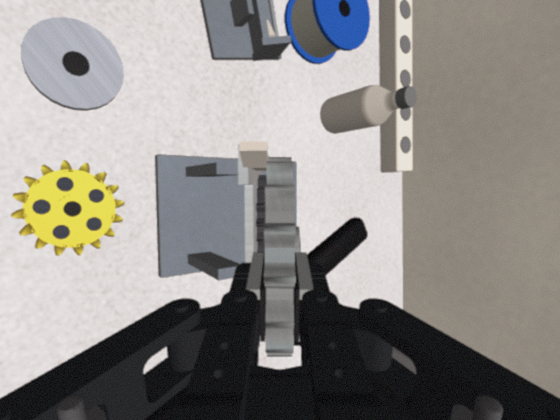

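View pics/t8c.png

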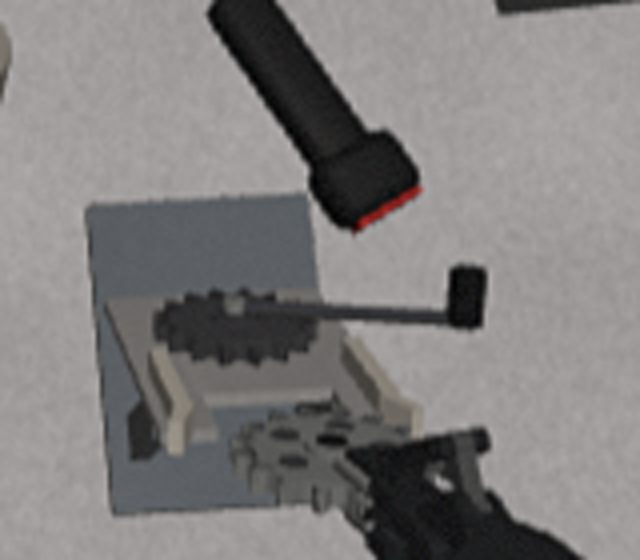

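```bash
cat > ov.py <<'E'
from place import *
import pickle,sys
def ov(name,box,k,out,gear=None):
    d=pickle.load(open(f"pics/{name}.pkl","rb"));x0,y0,x1,y1=box
    i=cv2.resize(d["img"][y0:y1,x0:x1],None,fx=k,fy=k,interpolation=cv2.INTER_CUBIC);i=np.clip(i*1.3,0,255).astype(np.uint8)
    W=lambda l:t[:3]+l[0]*u+l[1]*y+l[2]*n
    def pl(P,c,cl=False): cv2.polylines(i,[np.int32((proj(d,np.array(P))-[x0,y0])*k)],cl,c,1)
    a=np.radians(np.arange(0,360,6))
    for h in (-.006,.006): pl([W((.05*np.cos(b),.05*np.sin(b),h)) for b in a],(255,0,0),True)
    for s in (1,-1): pl([W((.05,s*.053,.010)),W((.13,s*.053,.010))],(0,255,0))
    pl([W((.085,.038,-.006)),W((.085,-.038,-.006))],(0,255,0))
    if gear is not None:
        c,ga=gear; e1=np.cross(ga,[0,1,0]);e1/=np.linalg.norm(e1);e2=np.cross(ga,e1)
        for h in (-.006,.006): pl([c+h*ga+.05*(np.cos(b)*e1+np.sin(b)*e2) for b in a],(255,255,0),True)
    cv2.imwrite(f"pics/{out}.png",np.ascontiguousarray(i[:,:,::-1]))
E
python3 - <<'E'
from ov import *
T=toolpose();g=(T[:3,3]+.191*T[:3,0],T[:3,1])
ov("s8",(200,180,360,340),3.7,"s8o",g);ov("t8",(330,150,460,260),5.4,"t8o",g)
E
```

```text
(no output)
```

View pics/s8o.png

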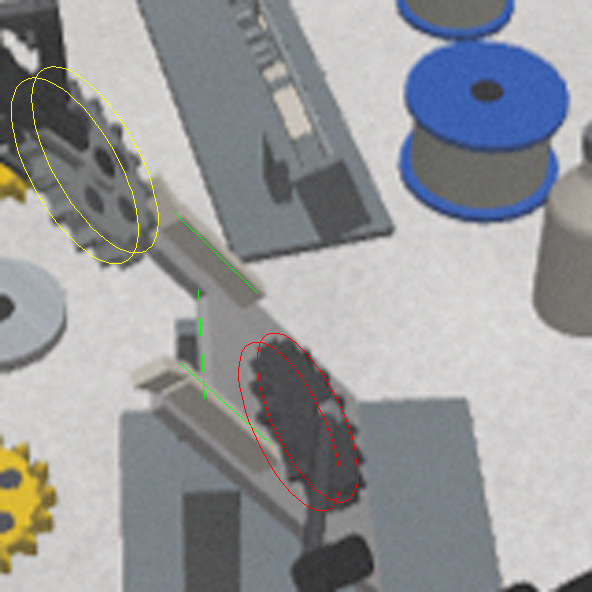

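View pics/t8o.png

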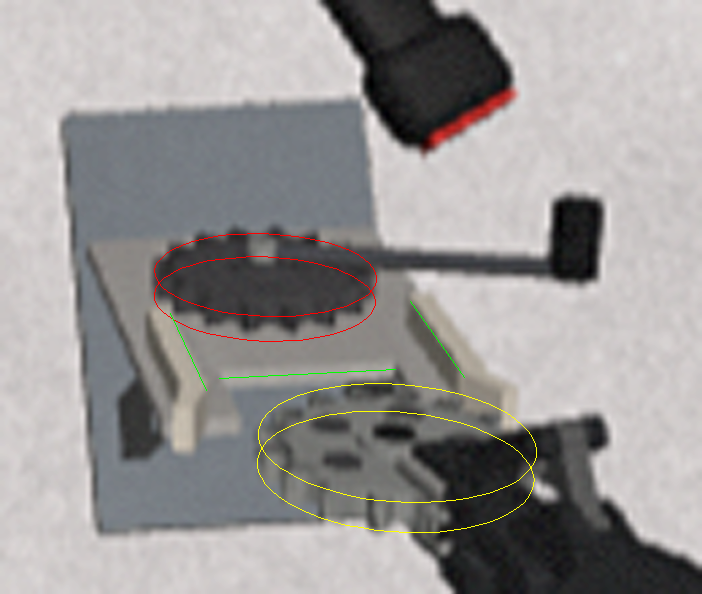

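```bash
python3 - <<'E'
from place import *
E=plan(tcp(.165,.006),Rp,6);plan(tcp(.122,.006),Rp,5,E)
E
```

```text
n 6 max 0.24 0.02
dp [[0.23,-0.08,0.05],[0.23,-0.07,0.06],[0.24,-0.08,0.05],[0.23,-0.07,0.05],[0.23,-0.08,0.05],[0.23,-0.07,0.06]]
dr [[0.0,-0.01,0.01],[0.01,-0.01,0.0],[0.0,-0.01,0.01],[0.0,-0.02,0.01],[0.01,-0.01,0.0],[0.0,-0.01,0.01]]
end err mm [ 0.1 -0.2  0.1]
n 5 max 0.21 0.0
dp [[0.21,0.0,0.04],[0.21,0.0,0.05],[0.21,0.0,0.04],[0.21,0.0,0.05],[0.21,0.0,0.04]]
dr [[0.0,0.0,0.0],[0.0,0.0,0.0],[0.0,0.0,0.0],[0.0,0.0,0.0],[0.0,0.0,0.0]]
end err mm [ 0.1 -0.1  0.2]
```

Call:
jog_arm(
  grip=[255,255,255,255,255,255,255,255,255,255,255,255],
  dp=[
    [0.23,-0.08,0.05],
    [0.23,-0.08,0.05],
    [0.24,-0.08,0.05],
    [0.23,-0.07,0.05],
    [0.23,-0.08,0.05],
    [0.23,-0.07,0.06],
    [0.21,0,0.04],
    [0.21,0,0.04],
    [0.21,0,0.05],
    [0.21,0,0.04],
    [0.21,0,0.05],
    [0,0,0],
  ],
  delta_rot=[
    [0,-0.01,0.01],
    [0,-0.01,0.01],
    [0,-0.01,0.01],
    [0,-0.01,0],
    [0,-0.01,0],
    [0,-0.01,0],
    [0,0,0],
    [0,0,0],
    [0,0,0],
    [0,0,0],
    [0,0,0],
    [0,0,0],
  ],
)

```text
t: 13.3
tcp_pos: [0.3783, -0.2293, 0.3367]
tool_rot: [1.558, 0.871, -0.64]
force: [0.6, 0.8, -2.7]
opening: 0.0113
```

```bash
cat > st.py <<'E'
from place import *
def st():
    o=get_obs();T=toolpose()
    print("t",o['t'],"q",o['q'].round(2),"open",round(o['opening'],4),"F unyn",[round(float(w@o['force']),1) for w in (u,y,n)])
    print("gear u,y,n mm",[round(1e3*float(w@(T[:3,3]+.191*T[:3,0]-t[:3])),1) for w in (u,y,n)],"roterr",np.degrees(R.from_matrix(T[:3,:3].T@Rp).as_rotvec()).round(2))
    return T,o
E
python3 - <<'E'
from st import *
from ov import *
T,o=st()
s=shoot("side","s9");d=shoot("wrist","w9");shoot("top","t9")
g=(T[:3,3]+.191*T[:3,0],T[:3,1])
ov("s9",(200,200,340,340),4.2,"s9o");ov("t9",(330,150,460,260),5.4,"t9o")
E
```

```text
t 13.3 q [-0.72  0.25  2.18  1.06  0.62 -1.6 ] open 0.0113 F unyn [-2.5, 0.8, -1.0]
gear u,y,n mm [121.4, -0.3, 6.4] roterr [ 0.09 -0.01 -0.01]
```

View pics/s9o.png

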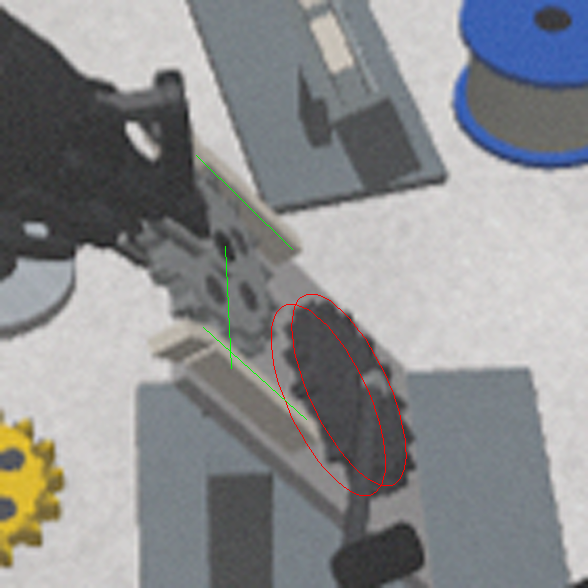

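View pics/t9o.png

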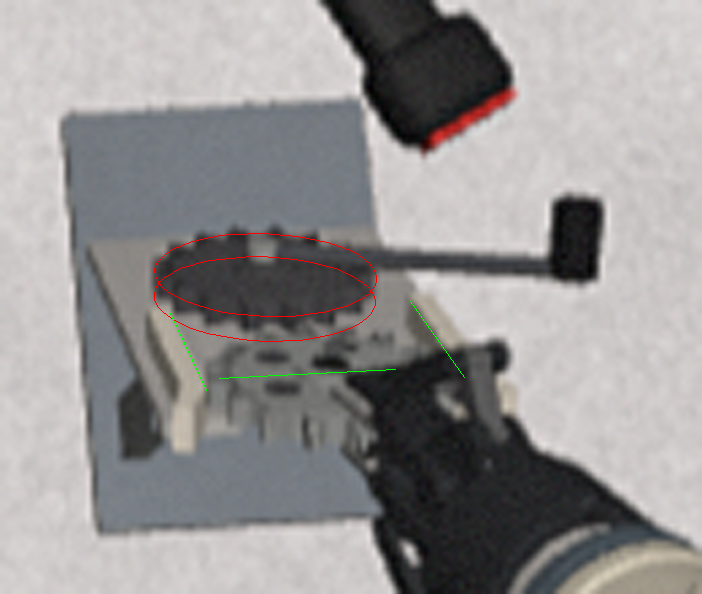

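View pics/w9.png

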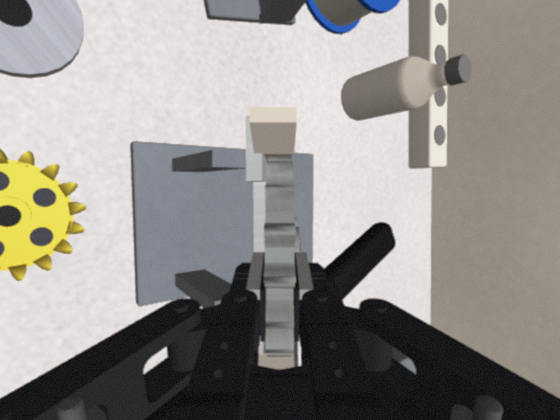

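Call:
jog_arm(
  grip=[255,255,255,255],
  dp=[
    [0,-0.04,0],
    [0,-0.04,0],
    [0,-0.03,0],
    [0,0,0],
  ],
  delta_rot=[
    [0,0,0],
    [0,0,0],
    [0,0,0],
    [0,0,0],
  ],
)

```text
t: 13.78
tcp_pos: [0.3744, -0.2294, 0.3362]
tool_rot: [1.558, 0.868, -0.638]
force: [4.7, 1.6, -0.5]
opening: 0.0112
```

```bash
python3 - <<'E'
from st import *
st()
E
```

```text
t 13.7833 q [-0.73  0.25  2.19  1.07  0.63 -1.62] open 0.0112 F unyn [-3.0, 1.8, 3.5]
gear u,y,n mm [123.2, -0.8, 3.6] roterr [ 0.13  0.05 -0.2 ]
```

Call:
jog_arm(
  grip=[255,255,255,255,255],
  dp=[
    [0.1,0.02,0.02],
    [0.12,0,0.03],
    [0.12,0,0.03],
    [0.12,0,0.02],
    [0,0,0],
  ],
  delta_rot=[
    [0,0,0],
    [0,0,0],
    [0,0,0],
    [0,0,0],
    [0,0,0],
  ],
)

```text
t: 14.2
tcp_pos: [0.3863, -0.2302, 0.32]
tool_rot: [1.558, 0.869, -0.639]
force: [5.3, -0.2, -1.9]
opening: 0.0115
```

```bash
python3 - <<'E'
from st import *
st()
E
```

```text
t 14.2 q [-0.71  0.29  2.18  1.12  0.6  -1.66] open 0.0115 F unyn [-4.6, 0.1, 3.3]
gear u,y,n mm [103.1, -0.9, 3.7] roterr [ 0.1   0.05 -0.09]
```

Call:
jog_arm(
  grip=[255,255,255,255],
  dp=[
    [0.07,0,0.015],
    [0.07,0,0.015],
    [0.06,0,0.01],
    [0,0,0],
  ],
  delta_rot=[
    [0,0,0],
    [0,0,0],
    [0,0,0],
    [0,0,0],
  ],
)

```text
t: 14.53
tcp_pos: [0.3906, -0.2301, 0.3137]
tool_rot: [1.558, 0.87, -0.639]
force: [7.6, -0.0, -1.2]
opening: 0.0113
```

```bash
python3 - <<'E'
from st import *
from ov import *
T,o=st()
s=shoot("side","s10");shoot("top","t10");d=shoot("wrist","w10")
ov("s10",(200,200,340,340),4.2,"s10o");ov("t10",(330,150,460,260),5.4,"t10o")
E
```

```text
t 14.5333 q [-0.7   0.31  2.18  1.14  0.59 -1.68] open 0.0113 F unyn [-5.3, 0.3, 5.6]
gear u,y,n mm [95.5, -0.6, 3.7] roterr [ 0.11  0.03 -0.1 ]
```

View pics/s10o.png

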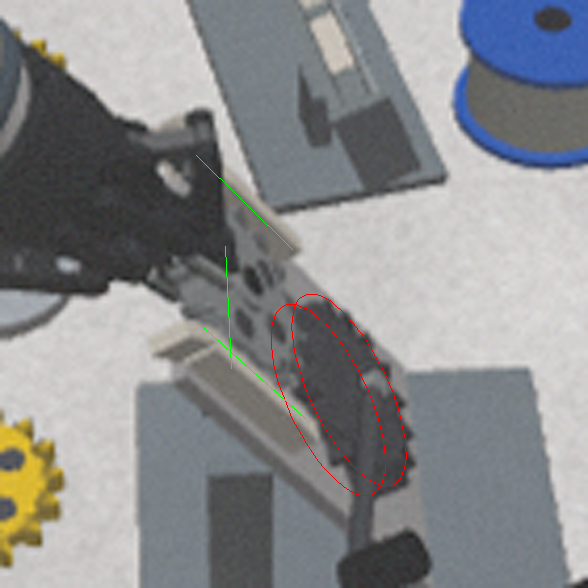

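View pics/t10o.png

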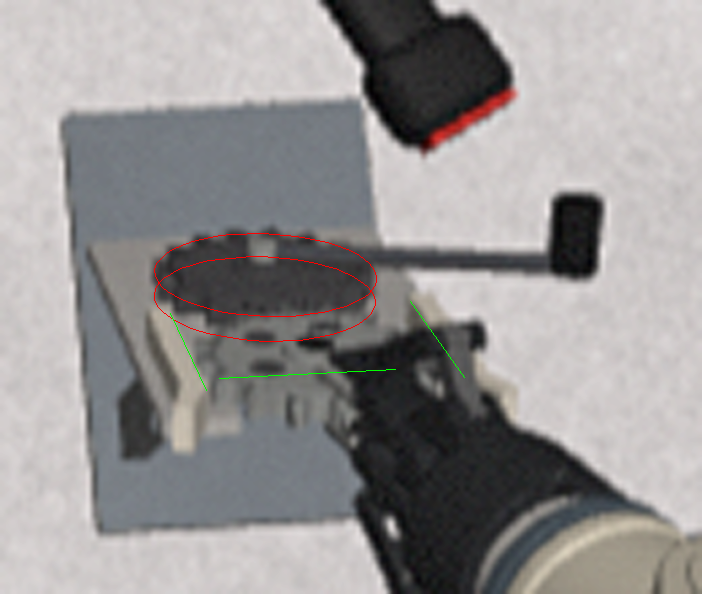

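Call:
jog_arm(
  grip=[255,255,255,255,255],
  dp=[
    [0.04,0.02,0.01],
    [0.04,0,0.01],
    [0.04,0,0.01],
    [0.02,0,0],
    [0,0,0],
  ],
  delta_rot=[
    [0,0,0],
    [0,0,0],
    [0,0,0],
    [0,0,0],
    [0,0,0],
  ],
)

```text
t: 15.1
tcp_pos: [0.394, -0.2302, 0.3092]
tool_rot: [1.558, 0.871, -0.639]
force: [4.2, 0.6, -2.6]
opening: 0.011
```

```bash
python3 - <<'E'
from st import *
st()
E
```

```text
t 15.1 q [-0.7   0.33  2.17  1.16  0.58 -1.69] open 0.011 F unyn [-4.5, 0.9, 1.9]
gear u,y,n mm [89.9, -0.4, 3.7] roterr [ 0.1   0.03 -0.04]
```

Call:
jog_arm(
  grip=[255,255,255,255],
  dp=[
    [0.03,0,0.01],
    [0.03,0,0.01],
    [0,0,0],
    [0,0,0],
  ],
  delta_rot=[
    [0,0,0],
    [0,0,0],
    [0,0,0],
    [0,0,0],
  ],
)

```text
t: 15.43
tcp_pos: [0.3947, -0.2303, 0.3081]
tool_rot: [1.558, 0.87, -0.638]
force: [-13.6, 0.2, 16.5]
opening: 0.0112
```

```bash
python3 - <<'E'
from st import *
from ov import *
st()
s=shoot("side","s11");shoot("top","t11")
ov("s11",(200,200,340,340),4.2,"s11o")
E
```

```text
t 15.4333 q [-0.7   0.33  2.17  1.16  0.58 -1.7 ] open 0.0112 F unyn [21.3, -0.5, -1.6]
gear u,y,n mm [88.5, -0.4, 3.8] roterr [ 0.12 -0.01 -0.1 ]
```

View pics/s11o.png

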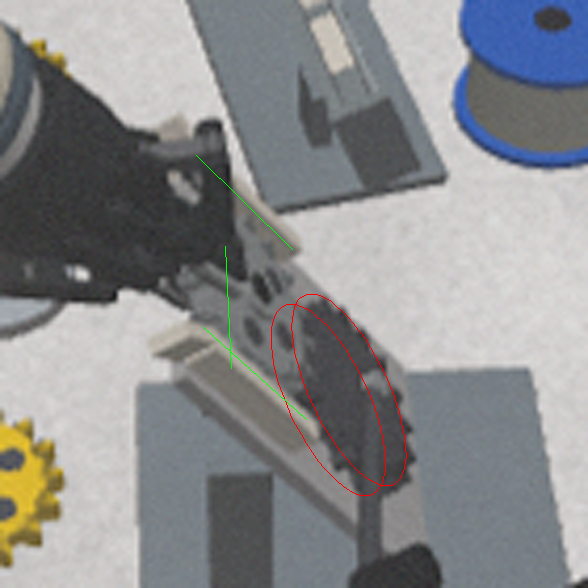

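Call:
jog_arm(
  grip=[255,240,180,180,180,180,180,180],
  dp=[
    [-0.02,0,0],
    [0,0,0],
    [0,0,0],
    [0,0,0],
    [0,0,0],
    [0,0,0],
    [0,0,0],
    [0,0,0],
  ],
  delta_rot=[
    [0,0,0],
    [0,0,0],
    [0,0,0],
    [0,0,0],
    [0,0,0],
    [0,0,0],
    [0,0,0],
    [0,0,0],
  ],
)

```text
t: 16.2
tcp_pos: [0.3951, -0.2308, 0.308]
tool_rot: [1.558, 0.87, -0.639]
force: [0.7, -0.7, 0.2]
opening: 0.0249
```

```bash
python3 - <<'E'
from st import *
from ov import *
st()
s=shoot("side","s12");shoot("wrist","w12")
ov("s12",(200,200,340,340),4.2,"s12o")
E
```

```text
t 16.2 q [-0.7   0.33  2.17  1.16  0.58 -1.7 ] open 0.0249 F unyn [-0.2, -0.6, 0.7]
gear u,y,n mm [88.3, -1.0, 4.0] roterr [ 0.1   0.04 -0.07]
```

View pics/s12o.png

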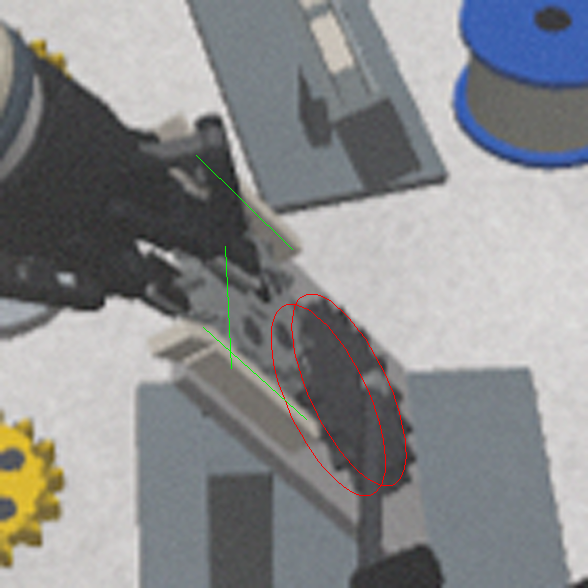

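View pics/w12.png

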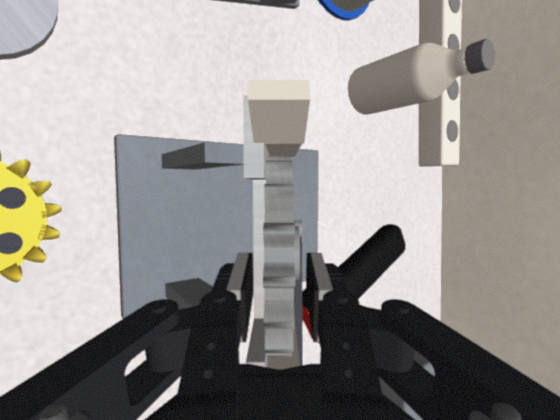

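Call:
jog_arm(
  grip=[180,180,180,180,180,180,180,180],
  dp=[
    [-0.15,0,0],
    [-0.3,0,0],
    [-0.4,0,0],
    [-0.5,0,0],
    [-0.5,0,0],
    [-0.5,0,0],
    [-0.4,0,0],
    [0,0,0],
  ],
  delta_rot=[
    [0,0,0],
    [0,0,0],
    [0,0,0],
    [0,0,0],
    [0,0,0],
    [0,0,0],
    [0,0,0],
    [0,0,0],
  ],
)

```text
t: 16.97
tcp_pos: [0.3313, -0.251, 0.3985]
tool_rot: [1.556, 0.866, -0.639]
force: [0.9, 0.6, 0.5]
opening: 0.0252
```

```bash
python3 - <<'E'
from st import *
from ov import *
st()
s=shoot("side","s13");tt=shoot("top","t13")
ov("s13",(210,210,350,350),4.2,"s13o");ov("t13",(330,150,460,260),5.4,"t13o")
for d in (s,tt):
  for k in ("gear16","master_centre","tester_saddle","lever_knob"): print(k,[(np.round(r['at'],1).tolist(),round(r['p'],2)) for r in spot_point(d,k)])
E
```

```text
t 16.9667 q [-0.85  0.1   2.17  0.88  0.78 -1.48] open 0.0252 F unyn [-0.1, 0.7, 1.0]
gear u,y,n mm [198.2, -25.1, 5.1] roterr [ 0.18  0.24 -0.21]
gear16 [([255.2, 269.3], 0.91), ([263.5, 143.0], 0.78), ([198.2, 221.1], 0.63), ([322.6, 182.7], 0.6), ([252.9, 153.9], 0.54), ([262.9, 177.6], 0.54)]
master_centre []
tester_saddle [([256.1, 266.8], 0.69)]
lever_knob [([292.1, 337.0], 0.64)]
gear16 [([256.5, 287.3], 0.97), ([125.1, 224.5], 0.82), ([375.7, 282.8], 0.76), ([221.6, 219.7], 0.75), ([386.6, 216.3], 0.7), ([183.2, 226.8], 0.69)]
master_centre [([377.6, 202.3], 0.74), ([389.4, 217.2], 0.36)]
tester_saddle [([389.3, 215.2], 0.93)]
lever_knob [([432.2, 191.7], 0.7)]
```

View pics/s13o.png

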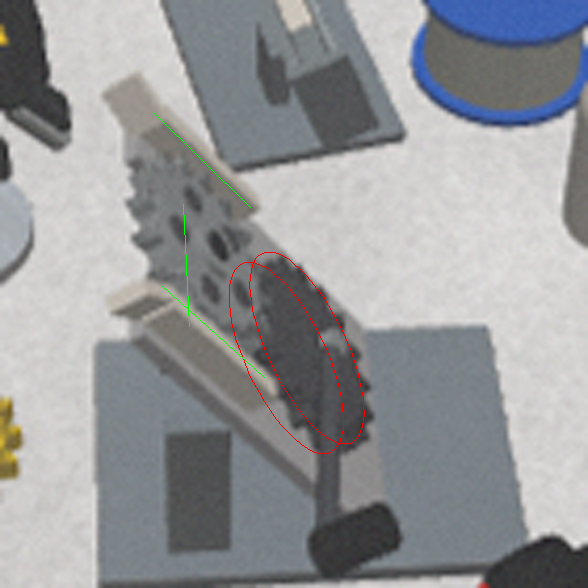

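View pics/t13o.png

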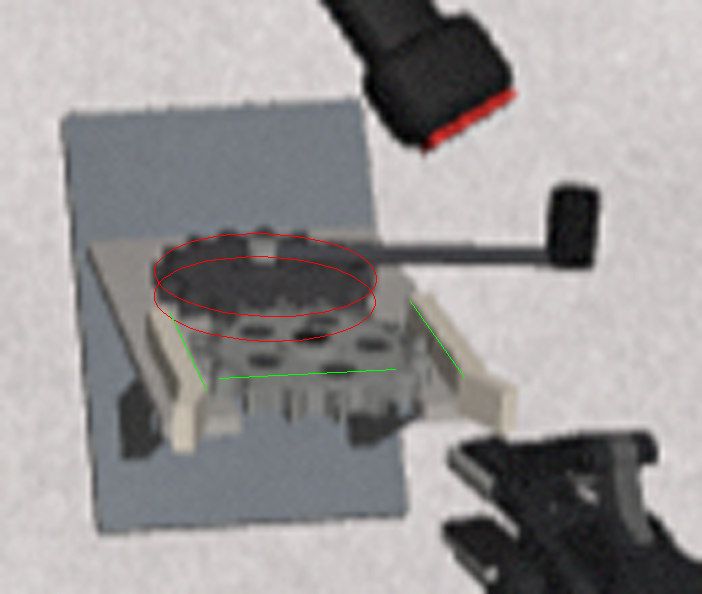

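```bash
python3 - <<'E'
from st import *
import pickle
s=pickle.load(open("pics/s13.pkl","rb"));d=pickle.load(open("pics/t13.pkl","rb"))
g,e1=tri([ray(s,(261.9,268.3)),ray(d,(388,212))]);m,e2=tri([ray(s,(288.6,291)),ray(d,(378.7,195.9))])
k,e3=tri([ray(s,(210+355/4.2,210+540/4.2)),ray(d,(330+573/5.4,150+227/5.4))])
for nm,p in(("g",g),("m",m),("k",k)): print(nm,p.round(4),[round(1e3*float(w@(p-t[:3])),1) for w in (u,y,n)])
print(e1,e2,e3,"du,dy,dn",[round(1e3*float(w@(g-m)),1) for w in (u,y,n)])
print("knob angle vs post",np.degrees(np.arctan2((k-m)@u,-(k-m)@y)))
E
```

```text
g [ 0.5125 -0.1971  0.1599] [87.5, -0.9, 13.4]
m [ 0.5675 -0.1986  0.0877] [-3.2, 0.4, 17.0]
k [ 0.5577 -0.3321  0.1144] [20.3, -133.4, 30.1]
[np.float64(5.33492025295498e-05), np.float64(5.3349202529456436e-05)] [np.float64(0.00034520947650316605), np.float64(0.0003452094765028425)] [np.float64(0.0006270915122330429), np.float64(0.0006270915122331222)] du,dy,dn [90.7, -1.4, -3.6]
knob angle vs post 9.958746339878324
```

```bash
cat > press.py <<'E'
from st import *
t2=t[:3]+.0037*n-.0025*u
def knob(j,nn=.027): 
    th=np.radians(20)-j; return t2+nn*n+.135*(-np.cos(th)*y+np.sin(th)*u)
def ptcp(j,phi,gap=0.,nn=.027,cy=0.,tips=.173):
    a=np.radians(phi);v=np.cos(a)*u+np.sin(a)*y
    return knob(j,nn)+v*(.011+gap+tips)+cy*y, frame(-v,n)
E
python3 - <<'E'
from press import *
import pickle
d=pickle.load(open("pics/t13.pkl","rb"))
print("scanner corners z=.04",onz(d,(407.8,177.8),.03).round(3),onz(d,(424.8,166.7),.03).round(3))
for phi in (-10,-20,-30):
  q=get_obs()['q']
  for j,gap in ((.17,.06),(.17,.01),(.17,0),(.4,0),(.6,0),(.8,0)):
    P,Rm=ptcp(j,phi,gap);b=IK(P,Rm,[q]+seeds(P))
    b0=[x for x in b if x[0]<1e-5]
    b0.sort(key=lambda x:np.abs(x[1]-q).max()); 
    if b0: q=b0[0][1]
    print(phi,j,gap,"tip",(P+.173*Rm[:,0]).round(3),"tcp",P.round(3),q.round(2) if b0 else ("none",b[0]))
E
```

```text
scanner corners z=.04 [ 0.621 -0.296  0.03 ] [ 0.646 -0.346  0.03 ]
-10 0.17 0.06 tip [ 0.517 -0.342  0.173] tcp [ 0.418 -0.367  0.313] [-0.87  0.44  1.95  0.97  0.7  -1.63]
-10 0.17 0.01 tip [ 0.546 -0.335  0.133] tcp [ 0.446 -0.36   0.272] [-0.82  0.53  1.93  1.07  0.63 -1.69]
-10 0.17 0 tip [ 0.551 -0.333  0.125] tcp [ 0.452 -0.358  0.264] [-0.81  0.55  1.92  1.08  0.62 -1.71]
-10 0.4 0 tip [ 0.569 -0.336  0.099] tcp [ 0.47  -0.361  0.239] [-0.79  0.61  1.9   1.13  0.6  -1.75]
-10 0.6 0 tip [ 0.584 -0.333  0.077] tcp [ 0.485 -0.358  0.217] [-0.76  0.65  1.88  1.18  0.57 -1.78]
-10 0.8 0 tip [ 0.599 -0.324  0.057] tcp [ 0.5   -0.349  0.196] [-0.73  0.7   1.86  1.24  0.55 -1.82]
-20 0.17 0.06 tip [ 0.518 -0.354  0.17 ] tcp [ 0.422 -0.408  0.304] [-0.93  0.53  1.84  0.92  0.92 -1.62]
-20 0.17 0.01 tip [ 0.546 -0.338  0.132] tcp [ 0.45  -0.392  0.265] [-0.87  0.6   1.83  0.99  0.85 -1.66]
-20 0.17 0 tip [ 0.551 -0.335  0.124] tcp [ 0.455 -0.389  0.257] [-0.86  0.61  1.83  1.    0.84 -1.67]
-20 0.4 0 tip [ 0.569 -0.338  0.099] tcp [ 0.473 -0.392  0.232] [-0.84  0.67  1.8   1.03  0.82 -1.69]
-20 0.6 0 tip [ 0.585 -0.335  0.077] tcp [ 0.488 -0.389  0.21 ] [-0.82  0.71  1.78  1.06  0.79 -1.71]
-20 0.8 0 tip [ 0.599 -0.326  0.056] tcp [ 0.503 -0.38   0.189] [-0.79  0.75  1.77  1.1   0.76 -1.74]
-30 0.17 0.06 tip [ 0.52  -0.365  0.166] tcp [ 0.43  -0.447  0.289] [-0.97  0.62  1.71  0.88  1.13 -1.61]
-30 0.17 0.01 tip [ 0.547 -0.342  0.131] tcp [ 0.456 -0.423  0.253] [-0.91  0.67  1.73  0.93  1.06 -1.64]
-30 0.17 0 tip [ 0.552 -0.337  0.124] tcp [ 0.462 -0.419  0.246] [-0.9   0.69  1.73  0.94  1.05 -1.65]
-30 0.4 0 tip [ 0.569 -0.34   0.098] tcp [ 0.479 -0.422  0.221] [-0.88  0.74  1.7   0.97  1.03 -1.66]
-30 0.6 0 tip [ 0.585 -0.336  0.076] tcp [ 0.495 -0.418  0.199] [-0.86  0.78  1.68  0.99  1.   -1.68]
-30 0.8 0 tip [ 0.6   -0.328  0.056] tcp [ 0.51  -0.41   0.178] [-0.84  0.82  1.67  1.02  0.98 -1.69]
```

```bash
python3 - <<'E'
from press import *
P,Rm=ptcp(.17,-20,.14,.022);E=plan(P,Rm,10);print(E[:3,3]);print(np.abs(np.r_[1]).sum())
P2,_=ptcp(.17,-20,.015,.022);plan(P2,Rm,8,E)
E
```

```text
n 10 max 0.48 0.2
dp [[0.04,0.05,0.47],[0.04,0.06,0.47],[0.03,0.05,0.47],[0.03,0.06,0.48],[0.01,0.05,0.47],[0.01,0.06,0.47],[0.01,0.05,0.47],[0.0,0.06,0.48],[-0.01,0.05,0.47],[-0.02,0.06,0.47]]
dr [[0.0,0.2,0.0],[0.0,0.2,0.0],[0.01,0.2,0.0],[0.0,0.2,0.0],[0.0,0.2,0.0],[0.0,0.2,0.0],[0.01,0.2,0.0],[0.0,0.2,0.0],[0.0,0.2,-0.01],[0.0,0.2,0.0]]
end err mm [-0.  -0.   0.1]
[ 0.37329215 -0.43298912  0.36236876]
1
n 8 max 0.4 0.0
dp [[0.39,0.0,0.0],[0.39,0.0,0.0],[0.39,0.0,0.0],[0.39,0.0,0.0],[0.39,0.0,0.0],[0.4,0.0,0.0],[0.39,0.0,0.0],[0.39,0.0,0.0]]
dr [[0.0,0.0,0.0],[0.0,0.0,0.0],[0.0,0.0,0.0],[0.0,0.0,0.0],[0.0,0.0,0.0],[0.0,0.0,0.0],[0.0,0.0,0.0],[0.0,0.0,0.0]]
end err mm [ 0.1  0.1 -0.1]
```

Call:
jog_arm(
  grip=[255,255,255,255,255,255,255,255,255,255,255,255,255,255,255,255,255,255,255],
  dp=[
    [0.04,0.05,0.47],
    [0.04,0.06,0.47],
    [0.03,0.05,0.47],
    [0.03,0.06,0.48],
    [0.01,0.05,0.47],
    [0.01,0.06,0.47],
    [0.01,0.05,0.47],
    [0,0.06,0.48],
    [0,0.05,0.47],
    [-0.02,0.06,0.47],
    [0.39,0,0],
    [0.39,0,0],
    [0.39,0,0],
    [0.39,0,0],
    [0.39,0,0],
    [0.4,0,0],
    [0.39,0,0],
    [0.2,0,0],
    [0,0,0],
  ],
  delta_rot=[
    [0,0.2,0],
    [0,0.2,0],
    [0,0.2,0],
    [0,0.2,0],
    [0,0.2,0],
    [0,0.2,0],
    [0,0.2,0],
    [0,0.2,0],
    [0,0.2,0],
    [0,0.2,0],
    [0,0,0],
    [0,0,0],
    [0,0,0],
    [0,0,0],
    [0,0,0],
    [0,0,0],
    [0,0,0],
    [0,0,0],
    [0,0,0],
  ],
)

```text
t: 19.05
tcp_pos: [0.4396, -0.3951, 0.2705]
tool_rot: [1.617, 0.977, -0.535]
force: [0.3, -0.4, -0.3]
opening: -0.0
```

```bash
python3 - <<'E'
from press import *
T=toolpose();o=get_obs();tip=T[:3,3]+.173*T[:3,0];k=knob(.17)
print(o['t'],o['force'].round(1),o['opening'],"tip-knob u,y,n",[round(1e3*float(w@(tip-k)),1) for w in (u,y,n)])
s=shoot("side","s14");d=shoot("top","t14");w=shoot("wrist","w14")
crop(s,220,240,360,380,4.2,"s14c");crop(d,340,120,480,260,4.2,"t14c")
E
```

```text
19.05 [ 0.3 -0.4 -0.3] -4.59705617812814e-05 tip-knob u,y,n [30.0, -10.0, -5.1]
```

View pics/s14c.png

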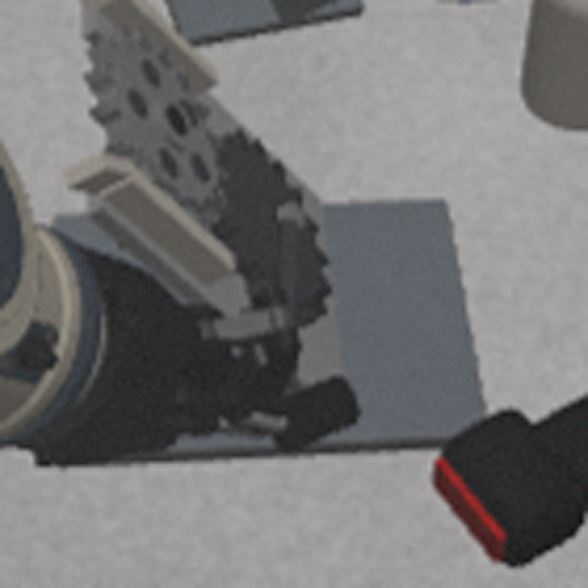

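View pics/t14c.png

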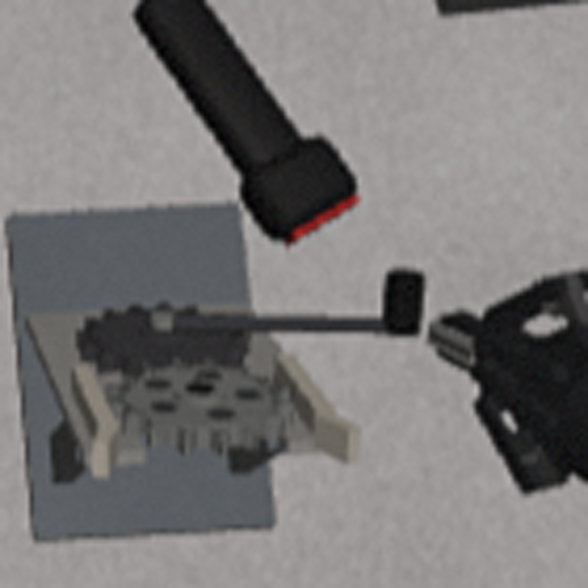

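View pics/w14.png

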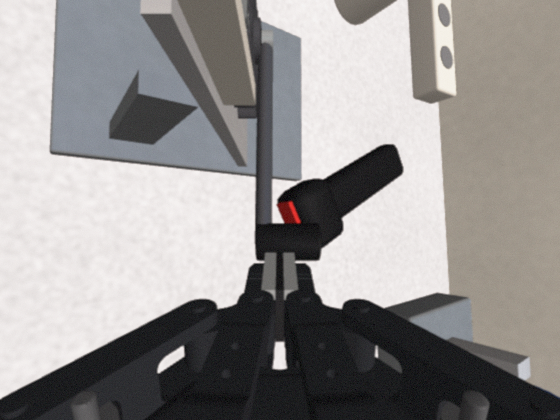

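```bash
python3 - <<'E'
from press import *
import pickle
d=pickle.load(open("pics/w14.pkl","rb"))
for j in (.1,.17,.25):
    print(j,proj(d,[knob(j,.009),knob(j,.027),knob(j,.045)]).round(0).tolist())
T=toolpose()
# press plan: follow tip path j=.17->.85 with lead
A=T.copy()
for j0,ns in ((.25,4),(.5,8),(.85,12)):
    P,Rm=ptcp(j0,-20,0,.024); A=plan(P,Rm,ns,A)
E
```

```text
0.1 [[255.0, 240.0], [288.0, 240.0], [321.0, 240.0]]
0.17 [[257.0, 243.0], [288.0, 243.0], [319.0, 243.0]]
0.25 [[258.0, 245.0], [287.0, 245.0], [317.0, 245.0]]
n 4 max 0.21 0.01
dp [[0.2,0.01,0.03],[0.21,0.01,0.03],[0.2,0.0,0.03],[0.2,0.01,0.03]]
dr [[0.01,0.0,0.0],[0.01,0.01,-0.01],[0.01,0.0,0.0],[0.01,0.0,-0.01]]
end err mm [-0.1  0.1  0.1]
n 8 max 0.1 0.0
dp [[0.1,0.0,0.03],[0.1,0.0,0.04],[0.1,0.0,0.03],[0.1,0.0,0.04],[0.1,0.0,0.03],[0.1,0.0,0.03],[0.1,0.0,0.04],[0.1,0.0,0.03]]
dr [[0.0,0.0,0.0],[0.0,0.0,0.0],[0.0,0.0,0.0],[0.0,0.0,0.0],[0.0,0.0,0.0],[0.0,0.0,0.0],[0.0,0.0,0.0],[0.0,0.0,0.0]]
end err mm [-0.1 -0.   0. ]
n 12 max 0.1 0.0
dp [[0.1,0.0,0.0],[0.1,0.0,0.0],[0.09,0.0,0.01],[0.1,0.0,0.0],[0.1,0.0,0.0],[0.1,0.0,0.0],[0.1,0.0,0.01],[0.09,0.0,0.0],[0.1,0.0,0.0],[0.1,0.0,0.0],[0.1,0.0,0.01],[0.1,0.0,0.0]]
dr [[0.0,0.0,0.0],[0.0,0.0,0.0],[0.0,0.0,0.0],[0.0,0.0,0.0],[0.0,0.0,0.0],[0.0,0.0,0.0],[0.0,0.0,0.0],[0.0,0.0,0.0],[0.0,0.0,0.0],[0.0,0.0,0.0],[0.0,0.0,0.0],[0.0,0.0,0.0]]
end err mm [ 0.1 -0.1 -0.2]
```

Call:
jog_arm(
  grip=[255,255,255,255,255,255,255,255,255,255,255,255],
  dp=[
    [0.2,0.01,0.03],
    [0.21,0.01,0.03],
    [0.2,0,0.03],
    [0.2,0.01,0.03],
    [0.1,0,0.03],
    [0.1,0,0.04],
    [0.1,0,0.03],
    [0.1,0,0.04],
    [0.1,0,0.03],
    [0.1,0,0.03],
    [0.1,0,0.04],
    [0.1,0,0.03],
  ],
  delta_rot=[
    [0,0,0],
    [0,0,0],
    [0,0,0],
    [0,0,0],
    [0,0,0],
    [0,0,0],
    [0,0,0],
    [0,0,0],
    [0,0,0],
    [0,0,0],
    [0,0,0],
    [0,0,0],
  ],
)

```text
t: 20.2
tcp_pos: [0.4783, -0.391, 0.2189]
tool_rot: [1.617, 0.974, -0.535]
force: [0.2, 0.1, 0.8]
opening: 0.0005
```

```bash
python3 - <<'E'
from press import *
T=toolpose();o=get_obs();tip=T[:3,3]+.173*T[:3,0];k=knob(.5)
print(o['t'],"F u y n",[round(float(w@o['force']),1) for w in (u,y,n)],"tip-knob.5 u,y,n",[round(1e3*float(w@(tip-k)),1) for w in (u,y,n)])
s=shoot("side","s15");d=shoot("top","t15");w=shoot("wrist","w15")
crop(s,220,240,360,380,4.2,"s15c")
P,Rm=ptcp(.85,-20,0,.024);plan(P,Rm,12)
for j in (.3,.4,.5,.6): print(j,proj(w,[knob(j,.009),knob(j,.045)]).round(0).tolist())
E
```

```text
20.2 F u y n [0.5, 0.1, 0.7] tip-knob.5 u,y,n [9.8, -3.7, -3.0]
n 12 max 0.1 0.01
dp [[0.1,0.0,0.0],[0.09,0.0,0.01],[0.1,0.0,0.0],[0.1,0.0,0.0],[0.09,0.0,0.0],[0.1,0.0,0.01],[0.1,0.0,0.0],[0.09,0.0,0.0],[0.1,0.01,0.0],[0.1,0.0,0.01],[0.09,0.0,0.0],[0.1,0.0,0.0]]
dr [[0.0,0.0,0.0],[0.0,0.0,0.0],[0.01,0.0,0.0],[0.0,0.0,0.0],[0.0,0.0,0.0],[0.0,0.0,0.0],[0.01,0.0,-0.01],[0.0,0.0,0.0],[0.0,0.0,0.0],[0.0,0.0,0.0],[0.01,0.0,0.0],[0.0,0.0,0.0]]
end err mm [ 0.  -0.   0.1]
0.3 [[246.0, 269.0], [331.0, 269.0]]
0.4 [[249.0, 266.0], [326.0, 266.0]]
0.5 [[251.0, 261.0], [322.0, 261.0]]
0.6 [[254.0, 254.0], [319.0, 254.0]]
```

View pics/s15c.png

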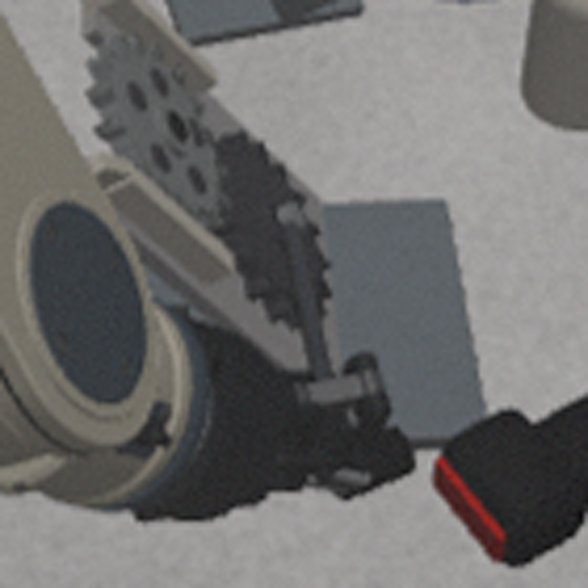

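View pics/w15.png

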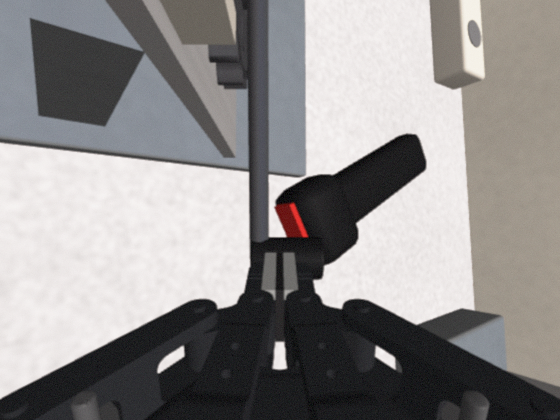

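Call:
jog_arm(
  grip=[255,255,255,255,255,255,255,255,255,255,255],
  dp=[
    [0.1,0,0],
    [0.1,0,0.01],
    [0.1,0,0],
    [0.1,0,0],
    [0.1,0,0],
    [0.1,0,0.01],
    [0.1,0,0],
    [0.1,0,0],
    [0.1,0,0],
    [0.05,0,0],
    [0,0,0],
  ],
  delta_rot=[
    [0,0,0],
    [0,0,0],
    [0,0,0],
    [0,0,0],
    [0,0,0],
    [0,0,0],
    [0,0,0],
    [0,0,0],
    [0,0,0],
    [0,0,0],
    [0,0,0],
  ],
)

```text
t: 21.27
tcp_pos: [0.4995, -0.3796, 0.1892]
tool_rot: [1.617, 0.975, -0.535]
force: [1.1, 0.6, 0.4]
opening: -0.0
```

```bash
python3 - <<'E'
from press import *
T=toolpose();o=get_obs();tip=T[:3,3]+.173*T[:3,0]
print(o['t'],"F u y n",[round(float(w@o['force']),1) for w in (u,y,n)])
for j in (.7,.75,.8): print(j,"tip-knob u,y,n",[round(1e3*float(w@(tip-knob(j))),1) for w in (u,y,n)], "along tool",round(1e3*float(-T[:3,0]@(tip-knob(j))),1))
s=shoot("side","s16");d=shoot("top","t16");w=shoot("wrist","w16")
crop(s,220,240,360,380,4.2,"s16c")
for j in (.65,.7,.75,.8): print(j,proj(w,[knob(j,.009),knob(j,.045)]).round(0).tolist())
E
```

```text
21.2667 F u y n [-0.3, 0.7, 1.1]
0.7 tip-knob u,y,n [-0.1, 2.1, -3.2] along tool -0.8
0.75 tip-knob u,y,n [6.2, -0.3, -3.2] along tool 5.9
0.8 tip-knob u,y,n [12.3, -3.1, -3.2] along tool 12.6
0.65 [[248.0, 280.0], [327.0, 280.0]]
0.7 [[249.0, 274.0], [325.0, 274.0]]
0.75 [[251.0, 267.0], [323.0, 267.0]]
0.8 [[252.0, 260.0], [321.0, 260.0]]
```

View pics/s16c.png

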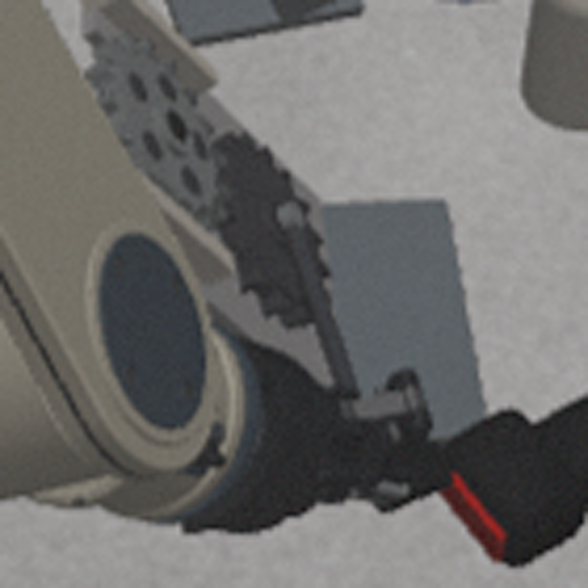

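View pics/w16.png

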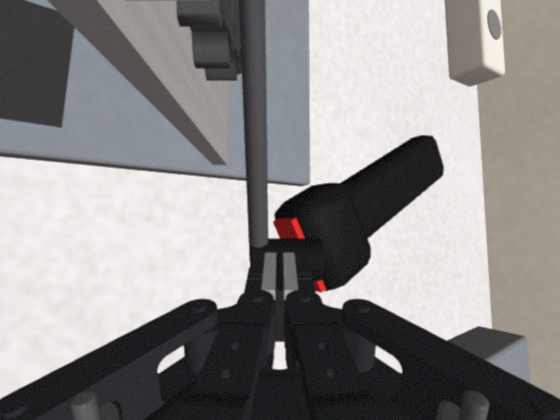

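Call:
jog_arm(
  grip=[255,255,255,255],
  dp=[
    [0.04,0,0],
    [0.04,0,0],
    [0.03,0,0],
    [0,0,0],
  ],
  delta_rot=[
    [0,0,0],
    [0,0,0],
    [0,0,0],
    [0,0,0],
  ],
)

```text
t: 21.75
tcp_pos: [0.5007, -0.3792, 0.188]
tool_rot: [1.617, 0.973, -0.534]
force: [-18.7, -3.5, 19.6]
opening: -0.0002
```

```bash
python3 - <<'E'
from press import *
T=toolpose();o=get_obs();tip=T[:3,3]+.173*T[:3,0]
print(o['t'],"F u y n",[round(float(w@o['force']),1) for w in (u,y,n)])
for j in (.75,.8): print(j,"tip-knob u,y,n",[round(1e3*float(w@(tip-knob(j))),1) for w in (u,y,n)], "along tool",round(1e3*float(-T[:3,0]@(tip-knob(j))),1))
E
```

```text
21.75 F u y n [26.7, -4.4, -3.9]
0.75 tip-knob u,y,n [4.5, -0.0, -2.7] along tool 4.2
0.8 tip-knob u,y,n [10.6, -2.8, -2.7] along tool 10.9
```

Call:
jog_arm(
  grip=[255,255,255,255,255,255,255,255,255,255],
  dp=[
    [-0.1,0,0],
    [-0.3,0,0],
    [-0.5,0,0],
    [-0.6,0,0],
    [-0.6,0,0],
    [-0.6,0,0],
    [-0.6,0,0],
    [-0.6,0,0],
    [-0.5,0,0],
    [0,0,0],
  ],
  delta_rot=[
    [0,0,0],
    [0,0,0],
    [0,0,0],
    [0,0,0],
    [0,0,0],
    [0,0,0],
    [0,0,0],
    [0,0,0],
    [0,0,0],
    [0,0,0],
  ],
)

```text
t: 22.58
tcp_pos: [0.4026, -0.4354, 0.3252]
tool_rot: [1.614, 0.968, -0.536]
force: [0.3, -0.6, 0.3]
opening: 0.0002
```

```bash
python3 - <<'E'
from press import *
o=get_obs();print(o['t'],o['force'].round(1),o['tcp_pos'])
s=shoot("side","s17");d=shoot("top","t17")
crop(s,220,220,360,360,4.2,"s17c");crop(d,330,140,470,260,4.6,"t17c")
for x in (s,d): print([(np.round(r['at'],1).tolist(),round(r['p'],2)) for r in spot_point(x,"lever_knob")], proj(x,[knob(.7),knob(.8)]).round(1).tolist())
E
```

```text
22.5833 [ 0.3 -0.6  0.3] [ 0.40255125 -0.43539875  0.32522256]
[([315.4, 354.3], 0.86), ([263.2, 204.9], 0.5)] [[313.7, 352.3], [316.7, 352.9]]
[([417.3, 178.4], 0.94)] [[424.4, 182.0], [420.8, 180.5]]
```

View pics/s17c.png

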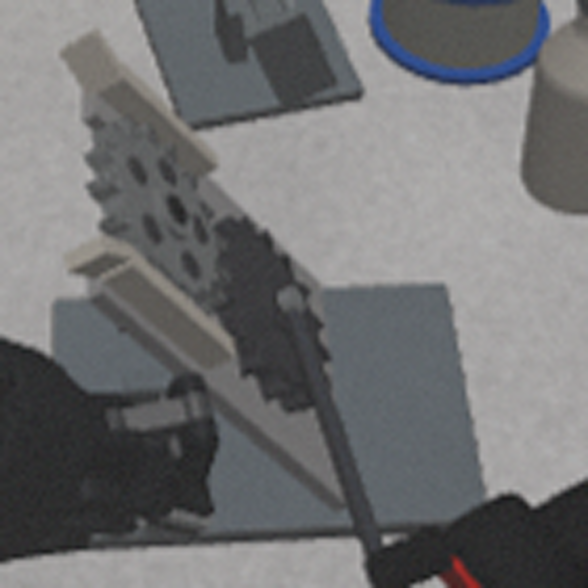

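View pics/t17c.png

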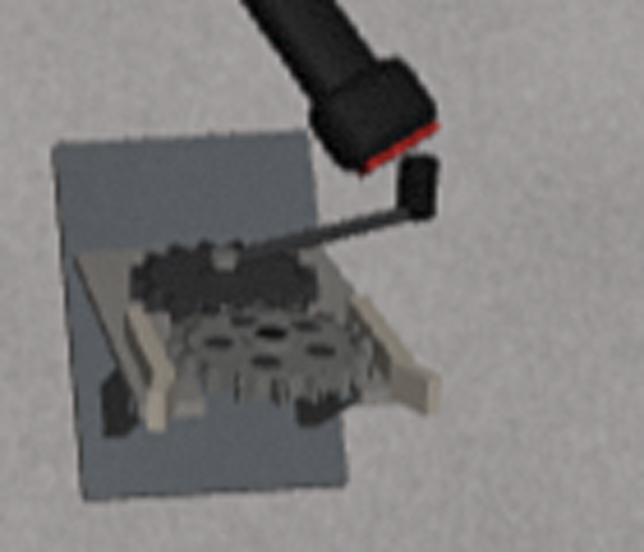

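View pics/s17.png

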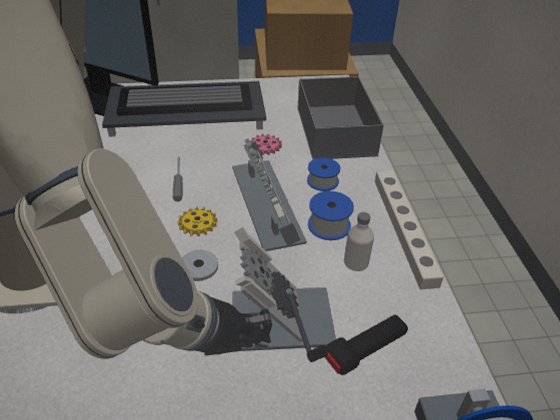

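Call:
jog_arm(
  grip=[255,255,255,255,255],
  dp=[
    [-0.4,0,0.3],
    [-0.4,0,0.3],
    [-0.3,0,0.2],
    [0,0,0],
    [0,0,0],
  ],
  delta_rot=[
    [0,0,0],
    [0,0,0],
    [0,0,0],
    [0,0,0],
    [0,0,0],
  ],
)

```text
t: 23.2
tcp_pos: [0.3841, -0.4776, 0.346]
tool_rot: [1.618, 0.974, -0.535]
force: [0.5, 1.5, 0.5]
opening: 0.0003
```

```bash
python3 - <<'E'
from press import *
s=shoot("side","s18");d=shoot("top","t18")
g,e1=tri([ray(s,(262.4,269.5)),ray(d,(388.7,212.2))]);m,e2=tri([ray(s,(289,291)),ray(d,(378.9,195.9))])
print("du,dy,dn",[round(1e3*float(w@(g-m)),1) for w in (u,y,n)],e1,e2)
import pickle
for a,b in (("t13","t18"),("side1","s18"),("top1","t18")):
    A=pickle.load(open(f"pics/{a}.pkl","rb"))["img"].astype(int);B=pickle.load(open(f"pics/{b}.pkl","rb"))["img"].astype(int)
    print(a,b,"rack diff",np.abs(A-B)[200:240,150:262].mean() if a[0]=="t" else np.abs(A-B)[130:180,235:262].mean())
crop(d,140,120,340,330,2.8,"t18c")
print(get_obs()['force'],get_obs()['t'])
E
```

```text
du,dy,dn [89.2, -2.9, -4.7] [np.float64(0.0006275217101596829), np.float64(0.0006275217101596007)] [np.float64(8.741583950530397e-05), np.float64(8.741583950545783e-05)]
t13 t18 rack diff 3.6450892857142856
side1 s18 rack diff 8.096543209876543
top1 t18 rack diff 1.9499255952380952
[-0.01737902  0.54428634 -0.17754988] 23.3
```

View pics/t18c.png

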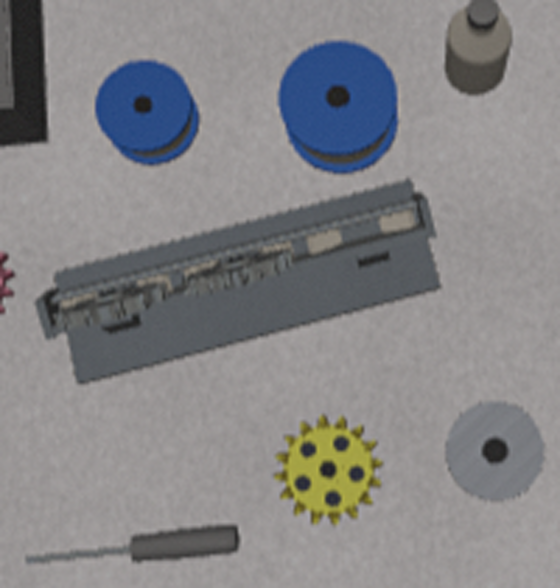

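```bash
python3 - <<'E'
from bench import *
print(close_job())
E
```

```text
the job is handed in; nothing more can be done
None
```

I moved the 16-tooth gear to the tester, meshed it with the master, and pressed the lever down to its stop. I then retreated clear and handed the job in at about 23.3 s. The hand-in gave no verdict.

- **Choice of gear:** From the far side of the rack, the three slots showed 12, 20 and 16 teeth. The 16-tooth gear was in the slot nearest the tester (-y end).
- **Placing:** I lowered the gear between the rails onto the plate and slid it down until the teeth pushed back with about 24 N. It was released cleanly: the wrist picture showed gaps on both sides before I withdrew.
- **Lever:** At the stop I read 27 N, and the tip was where a joint value of 0.80 puts the knob. After the retreat, the side and top pictures still showed the lever down.
- **Mesh:** From the pictures, the centres were about 90.7 mm apart after release and 89 to 90 mm after the press; the limit is 94.5 mm. The gear looked flat, but I judged flatness only by eye from the side and top views. I did not take a final close-up with the wrist camera.
- **Everything else:** The other two gears and the bystanders looked unmoved in the last pictures.
- **Disagreement:** My first wrist-camera fit of the tester was about 4 mm off along x compared with the fixed cameras. Contact with the plate confirmed the error, and I corrected for it before pressing the lever.

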